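Sort out a mixed-up chocolate counter and get the tin feeder running

ROBOT

A 7-joint arm with a two-finger parallel gripper is mounted at the origin on a cart in front of the work surface, level with it; the furniture and walls round the work are solid. World frame = base frame: x ahead of the robot, y to its left, z up, the work surface at z = 0. Lengths are in m, angles in rad, forces in N, time in s.
With the tool pointing down it reaches from about 0.425 to 0.925 m from the base axis. Payload 6.8 kg.
Tool frame: the origin (TCP) lies at the very end of the fingers, on their centre line; the grasp point (between the pads) lies 19 mm behind it; z points along the fingers, y is the line along which they close (so a half turn about z gives the same grasp; the last joint's range is limited). The gripper opens to 85 mm and grips with 20 to 120 N. Pads are 22 mm wide; open, the fingers measure 114 mm over their backs; the gripper's body (76 mm by 85 mm) begins 54 mm behind the grasp point. The pads swing forward as they close: fully open they stand 13 mm farther back than shut.
Start: joints at [-1.32, 0.477, 0.022, 1.555, -0.011, 1.109, -0.083], TCP at [0.237, 0.632, 0.231] pointing down, gripper open.
Joint ranges: [-2.96, 2.96], [-0.34, 2.1], [-1.41, 1.46], [0.24, 2.44], [-1.37, 4.51], [0.17, 1.92], [-2.96, 2.96]. Speed limits (rad/s): [2.39, 2.39, 3.14, 3.14, 3.14, 3.14, 3.14].

INTERFACE

Orientations are given as a rotation vector (axis times angle).
In Python, from station import sensors, cams, workorder gives the robot as it stands.
- The arm moves only by the tool step_arm, never from a script. Its argument "motion" is a list of rows, each an object of numbers: "tx", "ty", "tz": the shift along the tool's x, y, z in units of 30 mm (1.0 is 30 mm); "rx", "ry", "rz": the turn, a rotation vector about the tool's x, y, z in rad; "fingers": the opening, from -1 (shut) to 1 (fully open). In form: [{"tx": .., "ty": .., "tz": .., "rx": .., "ry": .., "rz": .., "fingers": ..}, ...]. A call has 1 to 5 rows; each row is the pose to reach, as a shift and turn from the pose commanded when the call began, along the tool's axes at that moment; what a row does not reach only later rows make up. A row lasts 1/8 s, in which the tool goes at most 62.5 mm and 10.7 degrees, less where a joint would pass 70% of its speed; a pose out of reach is approached as far as the arm can. A call with a gripper value outside its range is refused whole. The fingers move at their own pace and stop on an object; "newtons" is the grip in N (left out, the last holds). Time passes only in rows, so rows that repeat a pose let the fingers close. It gives the time, the measured TCP pose, the force, the opening and the grip force at its end, in the units of the state.
- sensors.observe(): the state, without advancing time (a new reading comes with each control period).
- cams.snapshot(name): name is "scene" or "top" or "wrist"; returns a dict with "color" (384x512x3 uint8, red, green, blue), "vfov" (degrees; the focal length in pixels is half the picture's height over the tangent of half this angle, whatever the lens; pixels are square), "cx", "cy" (the principal point, pixels), "dist" ([k1, k2, p1, p2, k3] as OpenCV has them; the pictures are not rectified), "xyz" and "attitude" of the camera in the world. Camera axes: x right, y up, looking along -z (the intrinsics and any distortion apply to the point x, -y, -z); pixel columns grow to the right and rows downward; lengths in m; the calibration is good to about 2 mm. A picture is of the moment at which its call begins. There is no depth.
- workorder.job_done(): hands the job in; it is judged then, once.
The state is a dict: "time_s": time; "joints": joint angles; "qd": joint speeds; "joint_efforts": joint torques, N m; "ee_pos": TCP position; "orientation": TCP orientation; "contact_force": force on the tool from outside, world axes, zero at the start; "torque": the same for the moment, N m; "opening": finger opening in m; "finger_force": force on a finger pad.
Only numpy, scipy, OpenCV 4.12 (cv2) and the standard library are available. Lean on these libraries where they do the work, as an engineer would, in place of code of your own. Each camera call takes 0.05 s, during which the arm holds its last target. There are 200 camera calls.

TASK

The counter display got mixed up: the square carton is jammed among the tins in the sloping roll feeder, the small canister stands in the carton's square stand, and a tin lies on the canister's round coaster. Put each back where it belongs (any free spot of the counter will do for parking one of them meanwhile): the carton upright down in the square stand, the small canister down in the recess of the round coaster, and all three tins in the feeder, rolled down into one closed row against its front stop. The canister is full, so keep it upright all the time.

Things in the scene. Friction and masses are not known exactly. Their poses are not given: they have to be found in the camera images.
- feeder: Fixed roll feeder: aluminium chute on an oak base 230x90 mm. Origin: centre of the underside; +x to the high rear, y across, z up. Lane floor 66 mm wide, flat, rising to the rear at 0.105 rad, height 40 mm + 0.105 x. Side flanges 14 mm high over the floor, flared to 78 mm apart at the top. Front stop at x=-85 mm, 26 mm high; rear lip at x=+100 mm, 10 mm high. At the start: tin, carton, tin; full.
- square_stand: Fixed oak stand, 90x90 mm, 24 mm high, with a pocket 74x74 mm, floor 10 mm above the counter: the carton's place. Origin: centre of the underside, z up, sides along x and y. Besides the listed things and a price-card holder (62 mm high) 90 mm behind (+x) this stand and another so behind the coaster, the counter (z=0) is bare for 0.38 < x < 0.64 m, |y| < 0.44 m.
- round_coaster: Fixed round oak coaster, 100 mm across, 19 mm high, with a round recess 79 mm across, floor 10 mm above the counter: the small canister's place. Origin: centre of the underside, z up.
- carton: Rigid kraft carton with paper bands and a round seal on top, 60x60 mm, 56 mm high, about 0.15 kg. Origin: centre of the underside, z up, sides along x and y. At the start it stands between the tins in the feeder lane, square to it and leaning with its slope; its two sides over the flanges are free to grip.
- canister: The smaller lidded canister, 64 mm across, 75 mm high, about 0.25 kg; starts in the square stand. The wooden lid is fastened, so it can be lifted by the lid's knob: 20 mm across, 58 to 75 mm above the underside. Origin: centre of the underside, z up. (The bigger canister, 85 mm high, at the back of the counter has no part in this.)
- tin_front: Round steel tin with paper label, 50 mm diameter, 58 mm long, 0.10 kg, lying. Origin: its centre; its y is the cylinder's axis. Starts in the feeder at the front stop. A tin set in the lane with its axis along the feeder's y rolls down by itself to the stop or next tin. Three in a row have centres at feeder x = -63, -13, +37 mm, z = 58, 63, 69 mm.
- tin_back: Tin like tin_front; starts in the feeder behind the carton. With the carton out it rolls forward to tin_front, leaving the rear of the lane free for one more tin (centre at feeder x of about +50 mm, z = 70 mm).
- tin_stray: Tin like tin_front; starts lying on the round coaster, axis level, pointing up to 1 rad either side of world y, centre 35 mm above the counter. Its flat ends can be gripped from above (58 mm wide).
Mind the look-alikes: they are no part of the job. Leave any blue or red look-alike of the canister alone.

How it is judged:
By the outcome, as a careful person would: the job done as asked, in the order asked, and still so for the second after the job is handed in, with the robot touching nothing.
It also fails if it takes over 112 s, if anything falls off the work surface, if the arm or the gripper's body presses on something with over 40 N, if the wrist force passes 120 N, or if a joint passes its speed limit or range.

## Working session

There is one attempt and no reset: what is moved stays moved. The work goes in short steps, Python scripts to look and compute and a tool call to move; the robot and the scene stay as the last step left them, time stands still between calls to the robot, and variables do not carry over. Pictures are saved under pics/ and viewed, at most 14 in all, crops included, and the job is handed in when it is done.

Besides the shell and the picture viewer there is one more tool, called after "Call:" as name([rows], argument=value, ...), one row to a line, values as JSON. step_arm: Moves the arm, as the interface text tells. Its arguments: {"type":"object","properties":{"motion":{"type":"array"},"newtons":{"type":"number"}},"required":["motion"]}

```bash
mkdir -p pics; ls
python3 - <<'E'
from station import sensors, cams
import cv2,numpy as np
print(sensors.observe())
for n in ("scene","top"):
    s=cams.snapshot(n); cv2.imwrite(f"pics/{n}0.png",s["color"][:,:,::-1]); print(n,{k:v for k,v in s.items() if k!="color"})
a=cv2.imread("pics/scene0.png");b=cv2.imread("pics/top0.png")
E
```

```text
pics
{'time_s': 0.0, 'joints': array([-1.32015298,  0.47775475,  0.02234169,  1.5564507 , -0.01148595,
        1.10928989, -0.08307833]), 'qd': array([ 8.18444027e-04, -3.14237039e-04,  5.88327125e-04, -5.76117831e-04,
       -8.58152074e-04, -5.95388827e-05, -4.60087858e-04]), 'joint_efforts': array([ 9.42378574e-04, -5.96465421e+01,  1.60819486e+00, -2.81194317e+01,
        1.23890772e-02,  9.55091586e-03,  6.16283003e-06]), 'ee_pos': array([0.23680369, 0.63147278, 0.23035648]), 'orientation': array([-5.60390668e-01, -3.09102989e+00,  2.77368481e-03]), 'contact_force': array([ 0.1660919 ,  0.55053149, -0.33713544]), 'torque': array([-4.32934726e-05, -1.23162497e-02, -8.65964175e-03]), 'finger_force': 0.0, 'opening': 0.08509395886661199}
scene {'vfov': 50.323762408215565, 'cx': 256.736912293129, 'cy': 191.8641273533053, 'dist': array([-0.060058,  0.      ,  0.      ,  0.      ,  0.      ]), 'xyz': array([ 0.16632311, -0.56339549,  0.83831176]), 'attitude': array([ 0.72978787, -0.20154388, -0.47386742])}
top {'vfov': 50.00237429370995, 'cx': 256.58424837872155, 'cy': 190.8448040635211, 'dist': array([-0.02453175,  0.        ,  0.        ,  0.        ,  0.        ]), 'xyz': array([0.43312158, 0.05299789, 1.27509337]), 'attitude': array([ 0.08147078, -0.06632308, -1.56306728])}
```

View pics/scene0.png

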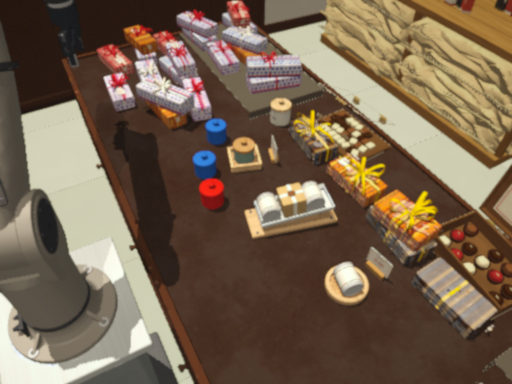

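View pics/top0.png

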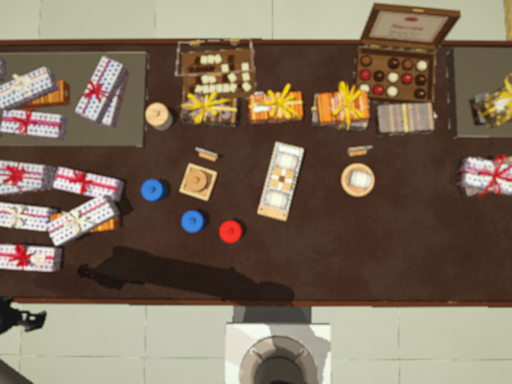

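The scene view (512x384) shows the stand with a teal, wood-lidded canister at (243,152), the feeder with tin, carton and tin at (292,203), and the coaster with the stray tin at (347,283). The blue look-alikes are at (216,132) and (205,165), the red one at (212,194), and the big cream canister at (280,112). In the top view, the stand is at (198,181), the feeder at (282,180) and the coaster at (358,179).

The canister candidates are the ones at scene (243,152), (216,132), (205,165), (212,194) and (280,112). Only (243,152) stands in the square stand and is neither blue nor red. I'll confirm it in one enlarged crop.

```bash
cat > h.py <<'E'
import cv2, numpy as np
from scipy.spatial.transform import Rotation as R
from station import sensors, cams
def K(s):
    h=s["color"].shape[0]; f=h/2/np.tan(np.radians(s["vfov"])/2)
    return np.array([[f,0,s["cx"]],[0,f,s["cy"]],[0,0,1]])
F=np.diag([1.,-1,-1])
def rays(s,px):
    p=cv2.undistortPoints(np.float64(px).reshape(-1,1,2),K(s),s["dist"])[:,0]
    d=np.c_[p,np.ones(len(p))]@F@R.from_rotvec(s["attitude"]).as_matrix().T
    return d
def plane(s,px,z):
    d=rays(s,px); return s["xyz"]+d*((z-s["xyz"][2])/d[:,2])[:,None]
def proj(s,P):
    A=R.from_rotvec(s["attitude"]).as_matrix()
    c=(np.float64(P).reshape(-1,3)-s["xyz"])@A@F
    return cv2.projectPoints(c,np.zeros(3),np.zeros(3),K(s),s["dist"])[0][:,0]
def tri(ss,pxs):
    M=np.zeros((3,3));b=np.zeros(3)
    for s,p in zip(ss,pxs):
        d=rays(s,[p])[0]; d/=np.linalg.norm(d); Q=np.eye(3)-np.outer(d,d); M+=Q; b+=Q@s["xyz"]
    return np.linalg.solve(M,b)
def crop(s,x0,y0,w,h,k): return cv2.resize(s["color"][y0:y0+h,x0:x0+w,::-1],None,fx=k,fy=k,interpolation=cv2.INTER_CUBIC)
E
python3 - <<'E'
from h import *
t=cams.snapshot("top"); s=cams.snapshot("scene")
print(R.from_rotvec(t["attitude"]).as_matrix().round(2))
im=np.vstack([crop(t,170,135,220,90,3.6),crop(s,195,95,220,72,3.6)]) 
cv2.imwrite("pics/c1.png",im[:600]); print(im.shape)
for n,p in dict(stand=(198,181),feeder=(282,180),coaster=(358,179)).items(): print(n,plane(t,[p],0.02).round(3))
E
```

```text
[[ 0.01  1.   -0.09]
 [-1.    0.01 -0.01]
 [-0.01  0.09  1.  ]]
(583, 792, 3)
stand [[0.581 0.246 0.02 ]]
feeder [[ 0.586 -0.012  0.02 ]]
coaster [[ 0.59  -0.245  0.02 ]]
```

View pics/c1.png

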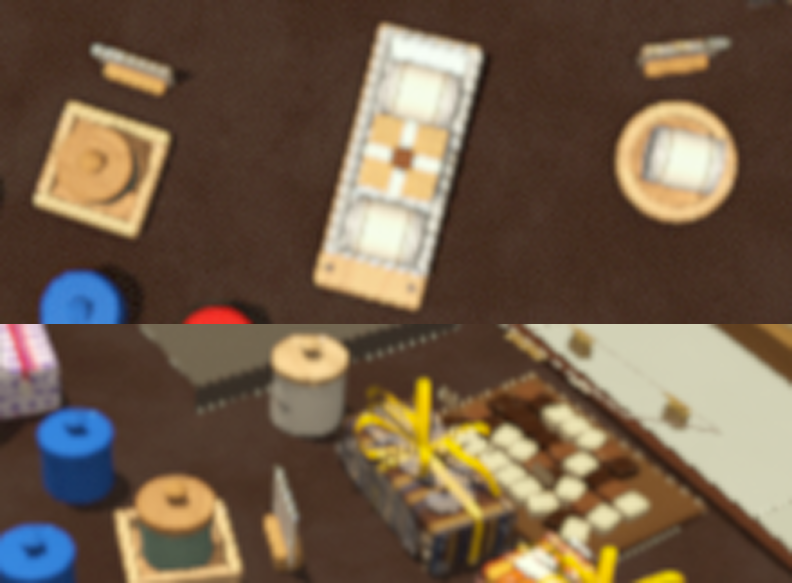

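The crop confirms it: the teal canister with the wooden lid stands in the square stand (crop (93,160) in the top view). The feeder's oak front faces the robot, and the stray tin lies on the coaster. Next I'll measure.

```bash
cat > m1.py <<'E'
from h import *
S={n:cams.snapshot(n) for n in("top","scene")}
seeds={"top":dict(stand=(198,181),feeder=(282,180),coaster=(358,179)),"scene":dict(stand=(243,152),feeder=(292,203),coaster=(347,283))}
O={}
for n,s in S.items():
    hsv=cv2.cvtColor(s["color"],cv2.COLOR_RGB2HSV); m=(hsv[:,:,2]>110).astype(np.uint8)
    cs=cv2.findContours(m,cv2.RETR_EXTERNAL,cv2.CHAIN_APPROX_NONE)[0]
    for k,p in seeds[n].items():
        c=max((c for c in cs if cv2.pointPolygonTest(c,p,True)>-8),key=cv2.contourArea,default=None)
        if c is None: print(n,k,"none");continue
        O[n,k]=c; print(n,k,cv2.contourArea(c),cv2.boundingRect(c))
t=S["top"]
for k,z in(("stand",.024),("coaster",.019),("feeder",.045)):
    P=plane(t,O["top",k][:,0]+0.0,z)[:,:2]*1000
    r=cv2.minAreaRect(P.astype(np.float32)); print(k,np.round(r[0],1),np.round(r[1],1),round(r[2],1))
    if k=="coaster": print(cv2.fitEllipse(P.astype(np.float32)))
# seal
for n in S:
    s=S[n]["color"].astype(int); x,y,w,h=cv2.boundingRect(O[n,"feeder"])
    sub=s[y:y+h,x:x+w]; m=((sub[:,:,0]-sub[:,:,2]>50)&(sub[:,:,0]<160)&(sub[:,:,1]<100)).astype(np.uint8)
    nn,l,st,ce=cv2.connectedComponentsWithStats(m); print(n,[(st[i,4],(ce[i]+(x,y)).round(1)) for i in range(1,nn) if st[i,4]>4])
E
python3 m1.py; python3 -c "
from h import *
o=sensors.observe();print(R.from_rotvec(o['orientation']).as_matrix().round(3))
w=cams.snapshot('wrist');A=R.from_rotvec(o['orientation']);print(A.inv().apply(w['xyz']-o['ee_pos']),(A.inv()*R.from_rotvec(w['attitude'])).as_matrix().round(3),w['vfov'],w['dist'])"
```

```text
top stand 938.5 (179, 163, 38, 38)
top feeder 2238.0 (257, 141, 47, 81)
top coaster 884.0 (341, 163, 34, 34)
scene stand 933.5 (226, 136, 37, 36)
scene feeder 3559.5 (244, 180, 94, 59)
scene coaster 1419.5 (324, 261, 46, 44)
stand [578.8 245.9] [97.  97.2] 71.9
coaster [ 588.8 -244.1] [102.  101.9] 0.3
((588.7885131835938, -243.60000610351562), (102.94146728515625, 104.01415252685547), 70.02214813232422)
feeder [581.   -5.6] [ 92.7 230.9] 76.0
top []
scene [(np.int32(75), array([301.4, 207. ])), (np.int32(95), array([287.6, 210.2])), (np.int32(246), array([301.2, 220.4])), (np.int32(5), array([276., 233.])), (np.int32(6), array([252.7, 237.5]))]
[[-0.936  0.351 -0.   ]
 [ 0.351  0.936 -0.001]
 [-0.    -0.001 -1.   ]]
[ 8.46950723e-02  5.69945318e-05 -1.42924801e-01] [[-0.     0.945  0.328]
 [ 1.     0.001 -0.001]
 [-0.001  0.328 -0.945]] 66.45491116492417 [-0.04543853  0.          0.          0.          0.        ]
```

```bash
cat > go.py <<'E'
import sys
from h import *
# go.py x y z yaw_of_tool_y_axis(from world +y, rad) [pitch about tool y]
def tool(yaw,pitch=0):
    c,s=np.cos(yaw),np.sin(yaw)
    M=np.array([[-c,-s,0],[-s,c,0],[0,0,-1]]).T  # rows->cols: x=(-c,-s), y=(-s,c), z down
    M=np.array([[-c,-s,0],[-s,c,0],[0,0,-1]])
    return R.from_matrix(np.c_[[-c,-s,0],[-s,c,0],[0,0,-1]])*R.from_rotvec([0,pitch,0])
if __name__=="__main__":
    a=list(map(float,sys.argv[1:])); o=sensors.observe()
    A=R.from_rotvec(o["orientation"])
    T=A.inv().apply(np.array(a[:3])-o["ee_pos"])/.03
    r=(A.inv()*tool(*a[3:])).as_rotvec()
    print("t",T.round(3),"r",r.round(3),"at",o["ee_pos"].round(4),"t=%.2f"%o["time_s"],"dist",np.linalg.norm(T)*30/62.5,"rows; rot rows",np.linalg.norm(r)/.186)
E
python3 go.py .579 .246 .2 -.316
```

```text
t [-15.191  -8.041   1.04 ] r [-0.     0.    -0.043] at [0.237  0.6319 0.2311] t=0.35 dist 8.265354250987881 rows; rot rows 0.23024542084605015
```

Call:
step_arm([
  {"tx": -1.7,"ty": -0.9,"tz": 0},
  {"tx": -3.4,"ty": -1.8,"tz": 0},
  {"tx": -5.1,"ty": -2.7,"tz": 0},
  {"tx": -6.8,"ty": -3.6,"tz": 0},
  {"tx": -8.5,"ty": -4.5,"tz": 0},
])

```text
invalid input
```

Call:
step_arm([
  {"tx": -1.7,"ty": -0.9,"tz": 0.2},
  {"tx": -3.4,"ty": -1.8,"tz": 0.5},
  {"tx": -5.1,"ty": -2.7,"tz": 0.8},
  {"tx": -6.7,"ty": -3.54,"tz": 1.04,"rz": -0.04},
  {"tx": -6.7,"ty": -3.54,"tz": 1.04,"rz": -0.04},
])

```text
invalid input
```

```bash
python3 go.py .579 .246 .2 -.316
python3 - <<'E'
from h import *
w=cams.snapshot("wrist"); cv2.imwrite("pics/w1.png",w["color"][:,:,::-1]); np.save("w1.npy",w,allow_pickle=True)
E
```

```text
t [-15.191  -8.041   1.04 ] r [-0.     0.    -0.043] at [0.237  0.6319 0.2311] t=0.35 dist 8.265354250987881 rows; rot rows 0.23024542084605015
```

View pics/w1.png

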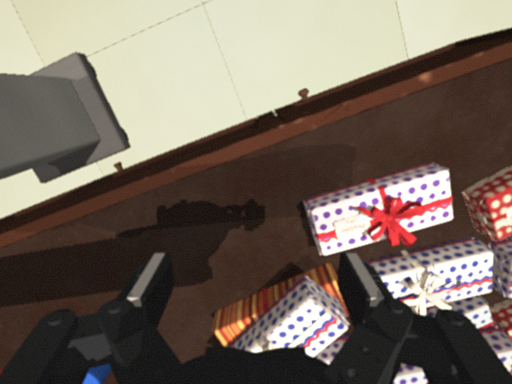

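The arm hasn't moved: the wrist view still shows the gift boxes and the finger tips at (155,270) and (355,270). The rows probably need every field.

Call:
step_arm([
  {"tx": -1.7,"ty": -0.9,"tz": 0,"rx": 0,"ry": 0,"rz": 0,"fingers": 1},
  {"tx": -3.4,"ty": -1.8,"tz": 0,"rx": 0,"ry": 0,"rz": 0,"fingers": 1},
  {"tx": -5.1,"ty": -2.7,"tz": 0,"rx": 0,"ry": 0,"rz": 0,"fingers": 1},
  {"tx": -6.8,"ty": -3.6,"tz": 0,"rx": 0,"ry": 0,"rz": 0,"fingers": 1},
  {"tx": -8.5,"ty": -4.5,"tz": 0,"rx": 0,"ry": 0,"rz": 0,"fingers": 1},
])

```text
time_s: 1.02
ee_pos: [0.4295, 0.4146, 0.2316]
orientation: [0.56, 3.091, 0.001]
contact_force: [0.5, 1.2, -0.8]
opening: 0.0854
finger_force: 0.0
```

Call:
step_arm([
  {"tx": -1.7,"ty": -0.9,"tz": 0.2,"rx": 0,"ry": 0,"rz": 0,"fingers": 1},
  {"tx": -3.4,"ty": -1.8,"tz": 0.5,"rx": 0,"ry": 0,"rz": 0,"fingers": 1},
  {"tx": -5.1,"ty": -2.7,"tz": 0.8,"rx": 0,"ry": 0,"rz": 0,"fingers": 1},
  {"tx": -6.7,"ty": -3.54,"tz": 1.04,"rx": 0,"ry": 0,"rz": -0.04,"fingers": 1},
  {"tx": -6.7,"ty": -3.54,"tz": 1.04,"rx": 0,"ry": 0,"rz": -0.04,"fingers": 1},
])

```text
time_s: 1.65
ee_pos: [0.5823, 0.24, 0.1996]
orientation: [0.512, 3.098, -0.005]
contact_force: [-0.1, 1.0, -0.8]
opening: 0.0855
finger_force: 0.0
```

```bash
python3 go.py .579 .246 .2 -.316
python3 - <<'E'
from h import *
w=cams.snapshot("wrist"); cv2.imwrite("pics/w2.png",w["color"][:,:,::-1]); np.save("w2.npy",w,allow_pickle=True)
E
```

```text
t [ 0.167  0.155 -0.014] r [-0.003  0.002 -0.011] at [0.5823 0.24   0.1996] t=1.65 dist 0.10980855917623311 rows; rot rows 0.06358758458019262
```

View pics/w2.png

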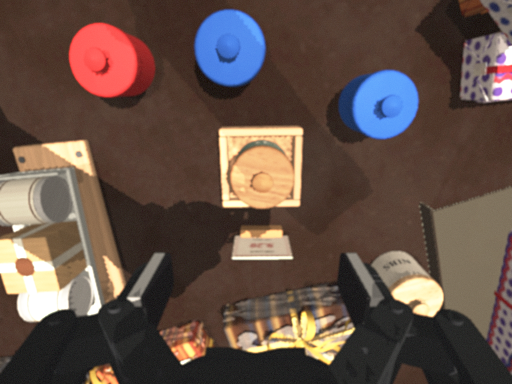

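The wrist view shows the canister lid at (262,175) with its knob at (262,181), in the stand whose corners are (219,127)–(303,207). The price card is at (263,247), the blue look-alikes at (230,48) and (379,104), the red one at (110,62), and the feeder on the left.

Run:
```python
from h import *
w=np.load("w2.npy",allow_pickle=True).item(); t=cams.snapshot("top"); s=cams.snapshot("scene")
def comp(s,box,v=(110,256),sat=(0,256)):
    x,y,W,H=box; h=cv2.cvtColor(s["color"][y:y+H,x:x+W],cv2.COLOR_RGB2HSV)
    m=((h[:,:,2]>v[0])&(h[:,:,2]<v[1])&(h[:,:,1]>=sat[0])&(h[:,:,1]<sat[1])).astype(np.uint8)
    return max(cv2.findContours(m,cv2.RETR_EXTERNAL,cv2.CHAIN_APPROX_NONE)[0],key=cv2.contourArea)[:,0]+(x,y)
c=comp(w,(205,115,110,105)); P=plane(w,c,.024)[:,:2]*1000
r=cv2.minAreaRect(P.astype(np.float32)); print("stand wrist",np.round(r[0],1),np.round(r[1],1),r[2])
# hough circles for lid & knob
for n,im,box,rr in(("w",w,(205,115,110,105),(27,36)),("t",t,(175,158,46,46),(9,14))):
    x,y,W,H=box;k=4;g=cv2.resize(cv2.cvtColor(im["color"][y:y+H,x:x+W],cv2.COLOR_RGB2GRAY),None,fx=k,fy=k,interpolation=cv2.INTER_CUBIC)
    C=cv2.HoughCircles(g,cv2.HOUGH_GRADIENT,1,20,param1=80,param2=15,minRadius=rr[0]*k,maxRadius=rr[1]*k)
    if C is not None: print(n,((C[0,:3]+.5)/k-.5+[x,y,0.5]).round(1))
    C=cv2.HoughCircles(g,cv2.HOUGH_GRADIENT,1,20,param1=60,param2=12,minRadius=int(rr[0]*k*.25),maxRadius=int(rr[1]*k*.42))
    if C is not None: print(n,"knob",((C[0,:3]+.5)/k-.5+[x,y,0.5]).round(1))
```

```text
stand wrist [579.7 247. ] [92.6 94.8] 72.04562377929688
w [[261.8 177.   31.3]
 [265.5 173.5  35.4]
 [265.8 180.   35.7]]
w knob [[280.5 139.5  14.7]
 [288.2 139.8  14.7]
 [232.8 141.5  14.7]]
t knob [[200.5 185.5   5.7]
 [203.5 194.5   5.7]
 [204.8 175.8   5.7]]
```

Run:
```python
from h import *
w=np.load("w2.npy",allow_pickle=True).item(); t=cams.snapshot("top"); s=cams.snapshot("scene")
a=cv2.resize(w["color"][110:225,200:325],None,fx=4,fy=4,interpolation=cv2.INTER_CUBIC)
b=cv2.resize(t["color"][158:205,172:222],None,fx=6,fy=6,interpolation=cv2.INTER_CUBIC)
im=np.zeros((460,800,3),np.uint8); im[:460,:500]=a; im[:282,500:800]=b
cv2.imwrite("pics/c2.png",im[:,:,::-1])
print("knob",tri([w,t],[(262,181.5),(195.8,179.4)]).round(4),plane(w,[(262,181.5)],.085),"lid",tri([w,t],[(262,176),(195.6,180)]).round(4),plane(w,[(262,176.5)],.068))
```

```text
knob [0.5814 0.2463 0.0655] [[0.57674865 0.24843751 0.085     ]] lid [0.58   0.2479 0.0544] [[0.57688392 0.2487597  0.068     ]]
```

View pics/c2.png

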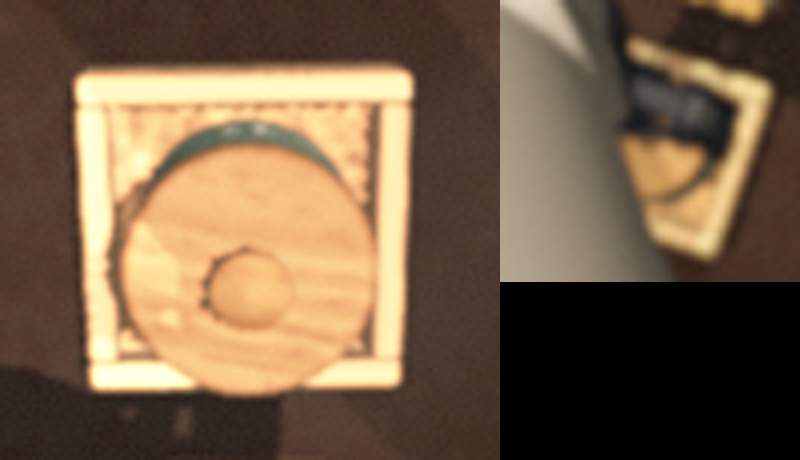

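The enlarged crop shows the lid circle centre at wrist (262.5,177.5) and the knob centre at (263,183). The stand's rim is square and clear all round.

```bash
python3 - <<'E'
from h import *
w=np.load("w2.npy",allow_pickle=True).item()
print(plane(w,[(263,182.8)],.085),plane(w,[(262.5,177.5)],.068))
E
python3 go.py .576 .2485 .12 -.314
```

```text
[[0.57822365 0.24891459 0.085     ]] [[0.57799655 0.24890258 0.068     ]]
t [ 0.077 -0.01   2.676] r [ 0.001 -0.001 -0.002] at [0.5783 0.248  0.2003] t=1.90 dist 1.2847916119293832 rows; rot rows 0.012847095659951586
```

Call:
step_arm([
  {"tx": 0,"ty": 0,"tz": 1.3,"rx": 0,"ry": 0,"rz": 0,"fingers": 1},
  {"tx": 0,"ty": 0,"tz": 2.6,"rx": 0,"ry": 0,"rz": 0,"fingers": 1},
  {"tx": 0,"ty": 0,"tz": 2.6,"rx": 0,"ry": 0,"rz": 0,"fingers": 1},
])

```text
time_s: 2.28
ee_pos: [0.5763, 0.2466, 0.1195]
orientation: [-0.494, -3.097, 0.005]
contact_force: [0.1, -0.5, 0.4]
opening: 0.0855
finger_force: 0.0
```

```bash
python3 - <<'E'
from h import *
w2=np.load("w2.npy",allow_pickle=True).item(); w=cams.snapshot("wrist")
p=proj(w,[.578,.2489,.068])[0]; f=K(w)[1,1]; print("pred lid",p, sensors.observe()["ee_pos"])
h=cv2.cvtColor(w["color"],cv2.COLOR_RGB2HSV); k=proj(w,[.578,.2489,.085])[0]; print("pred knob",k)
x,y=int(p[0])-75,int(p[1])-75; im=cv2.resize(w["color"][max(y,0):y+150,x:x+150],None,fx=3,fy=3)
cv2.imwrite("pics/w3.png",im[:,:,::-1]); print(x,y)
E
python3 go.py .578 .2489 .035 -.314
```

```text
pred lid [258.78481642 218.71308027] [0.57811004 0.24699857 0.12174782]
pred knob [259.00755148 228.9018705 ]
183 143
t [0.018 0.063 2.892] r [-0.001 -0.002 -0.003] at [0.5781 0.247  0.1217] t=2.33 dist 1.3882996799624592 rows; rot rows 0.019422511632346914
```

View pics/w3.png

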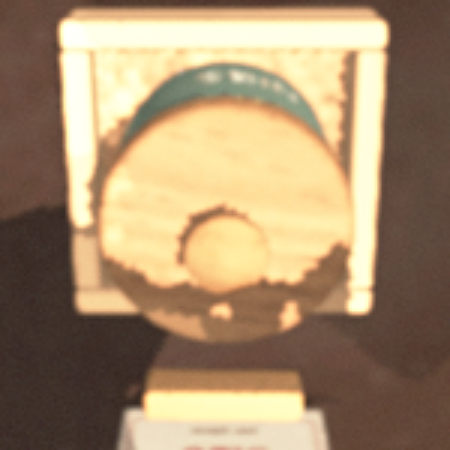

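The knob is at crop (228,255), full-image (259,228), against a predicted (259,229), so the canister's height and position are confirmed. I'll descend and grip.

Call:
step_arm([
  {"tx": 0,"ty": 0.05,"tz": 1.4,"rx": 0,"ry": 0,"rz": 0,"fingers": 1},
  {"tx": 0,"ty": 0.06,"tz": 2.5,"rx": 0,"ry": 0,"rz": 0,"fingers": 1},
  {"tx": 0,"ty": 0.06,"tz": 2.9,"rx": 0,"ry": 0,"rz": 0,"fingers": 1},
  {"tx": 0,"ty": 0.06,"tz": 2.9,"rx": 0,"ry": 0,"rz": 0,"fingers": 1},
  {"tx": 0,"ty": 0.06,"tz": 2.9,"rx": 0,"ry": 0,"rz": 0,"fingers": -1},
], newtons=35)

```text
time_s: 2.95
ee_pos: [0.5812, 0.2484, 0.0371]
orientation: [0.498, 3.099, 0.003]
contact_force: [0.7, 0.2, -0.5]
opening: 0.0698
finger_force: 0.0
```

Call:
step_arm([
  {"tx": 0,"ty": 0,"tz": 0,"rx": 0,"ry": 0,"rz": 0,"fingers": -1},
  {"tx": 0,"ty": 0,"tz": 0,"rx": 0,"ry": 0,"rz": 0,"fingers": -1},
  {"tx": 0,"ty": 0,"tz": 0,"rx": 0,"ry": 0,"rz": 0,"fingers": -1},
  {"tx": 0,"ty": 0,"tz": 0,"rx": 0,"ry": 0,"rz": 0,"fingers": -1},
  {"tx": 0,"ty": 0,"tz": 0,"rx": 0,"ry": 0,"rz": 0,"fingers": -1},
])

```text
time_s: 3.58
ee_pos: [0.581, 0.2482, 0.0373]
orientation: [0.499, 3.1, 0.003]
contact_force: [-0.8, -0.7, 5.7]
opening: 0.0605
finger_force: 37.0
```

Call:
step_arm([
  {"tx": 0,"ty": 0,"tz": -0.5,"rx": 0,"ry": 0,"rz": 0,"fingers": -1},
  {"tx": 0,"ty": 0,"tz": -1.5,"rx": 0,"ry": 0,"rz": 0,"fingers": -1},
  {"tx": 0,"ty": 0,"tz": -3,"rx": 0,"ry": 0,"rz": 0,"fingers": -1},
  {"tx": 0,"ty": 0,"tz": -4.5,"rx": 0,"ry": 0,"rz": 0,"fingers": -1},
  {"tx": 0,"ty": 0,"tz": -5,"rx": 0,"ry": 0,"rz": 0,"fingers": -1},
])

```text
time_s: 4.2
ee_pos: [0.5814, 0.2483, 0.1892]
orientation: [0.498, 3.097, 0.006]
contact_force: [-0.3, 1.1, -1.9]
opening: 0.0602
finger_force: 39.4
```

```bash
python3 - <<'E'
from h import *
w=cams.snapshot("wrist"); cv2.imwrite("pics/w4.png",w["color"][:,:,::-1])
E
python3 go.py .45 -.2 .187 -.314
```

```text
t [-5.3000e-01 -1.5566e+01  1.4000e-02] r [ 0.004  0.004 -0.005] at [0.5814 0.2484 0.1894] t=4.25 dist 7.476153661679184 rows; rot rows 0.041596215182808274
```

View pics/w4.png

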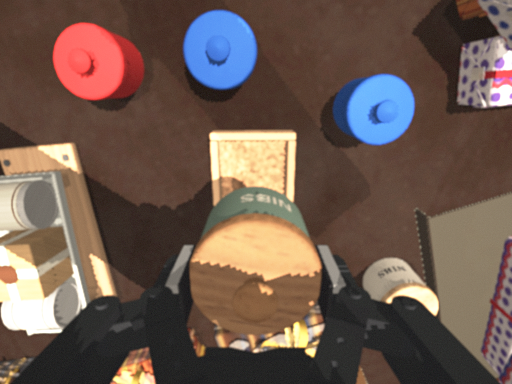

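The wrist view shows the canister gripped level between the pads, lid centre about (256,270), and the stand empty at (253,165). Next I'll carry it to the parking spot.

Call:
step_arm([
  {"tx": 0,"ty": -0.7,"tz": 0,"rx": 0,"ry": 0,"rz": 0,"fingers": -1},
  {"tx": 0,"ty": -1.9,"tz": 0,"rx": 0,"ry": 0,"rz": 0,"fingers": -1},
  {"tx": 0,"ty": -3.3,"tz": 0,"rx": 0,"ry": 0,"rz": 0,"fingers": -1},
  {"tx": -0.1,"ty": -4.7,"tz": 0,"rx": 0,"ry": 0,"rz": 0,"fingers": -1},
  {"tx": -0.2,"ty": -6.1,"tz": 0,"rx": 0,"ry": 0,"rz": 0,"fingers": -1},
])

```text
time_s: 4.88
ee_pos: [0.5257, 0.0692, 0.1831]
orientation: [-0.5, -3.098, 0.003]
contact_force: [0.1, -0.5, -2.0]
opening: 0.0603
finger_force: 39.4
```

Call:
step_arm([
  {"tx": 0,"ty": -1.4,"tz": 0,"rx": 0,"ry": 0,"rz": 0,"fingers": -1},
  {"tx": 0,"ty": -2.8,"tz": 0,"rx": 0,"ry": 0,"rz": 0,"fingers": -1},
  {"tx": -0.1,"ty": -4.2,"tz": 0,"rx": 0,"ry": 0,"rz": 0,"fingers": -1},
  {"tx": -0.2,"ty": -5.6,"tz": 0,"rx": 0,"ry": 0,"rz": 0,"fingers": -1},
  {"tx": -0.3,"ty": -7.0,"tz": 0,"rx": 0,"ry": 0,"rz": 0,"fingers": -1},
])

```text
time_s: 5.5
ee_pos: [0.468, -0.132, 0.1834]
orientation: [-0.5, -3.098, 0.001]
contact_force: [0.0, -0.1, -2.6]
opening: 0.0604
finger_force: 39.4
```

Call:
step_arm([
  {"tx": 0,"ty": -1.2,"tz": 0,"rx": 0,"ry": 0,"rz": 0,"fingers": -1},
  {"tx": 0,"ty": -2.1,"tz": 0,"rx": 0,"ry": 0,"rz": 0,"fingers": -1},
  {"tx": 0,"ty": -2.5,"tz": 0,"rx": 0,"ry": 0,"rz": 0,"fingers": -1},
  {"tx": 0,"ty": -2.5,"tz": 1,"rx": 0,"ry": 0,"rz": 0,"fingers": -1},
  {"tx": 0,"ty": -2.5,"tz": 2.0,"rx": 0,"ry": 0,"rz": 0,"fingers": -1},
])

```text
time_s: 6.12
ee_pos: [0.4468, -0.2008, 0.1238]
orientation: [-0.498, -3.101, -0.001]
contact_force: [0.5, 0.5, -2.8]
opening: 0.0603
finger_force: 39.4
```

```bash
python3 go.py .45 -.2 .029 -.314
```

```text
t [-0.097  0.058  3.159] r [ 0.    -0.001 -0.005] at [ 0.4468 -0.2008  0.1238] t=6.12 dist 1.5174954592489138 rows; rot rows 0.024953968335896765
```

Call:
step_arm([
  {"tx": 0,"ty": 0,"tz": 1.3,"rx": 0,"ry": 0,"rz": 0,"fingers": -1},
  {"tx": 0,"ty": 0,"tz": 2.3,"rx": 0,"ry": 0,"rz": 0,"fingers": -1},
  {"tx": 0,"ty": 0,"tz": 2.9,"rx": 0,"ry": 0,"rz": 0,"fingers": -1},
  {"tx": 0,"ty": 0,"tz": 3.05,"rx": 0,"ry": 0,"rz": 0,"fingers": -1},
  {"tx": 0,"ty": 0,"tz": 3.05,"rx": 0,"ry": 0,"rz": 0,"fingers": -1},
])

```text
time_s: 6.75
ee_pos: [0.4471, -0.2011, 0.0335]
orientation: [-0.498, -3.101, -0.0]
contact_force: [-0.4, 0.2, -2.6]
opening: 0.0602
finger_force: 39.4
```

Call:
step_arm([
  {"tx": 0,"ty": 0,"tz": 0.07,"rx": 0,"ry": 0,"rz": 0,"fingers": -1},
  {"tx": 0,"ty": 0,"tz": 0.13,"rx": 0,"ry": 0,"rz": 0,"fingers": -1},
  {"tx": 0,"ty": 0,"tz": 0.19,"rx": 0,"ry": 0,"rz": 0,"fingers": -1},
  {"tx": 0,"ty": 0,"tz": 0.19,"rx": 0,"ry": 0,"rz": 0,"fingers": -1},
])

```text
time_s: 7.25
ee_pos: [0.4474, -0.2013, 0.0279]
orientation: [-0.499, -3.102, -0.0]
contact_force: [0.3, 0.1, -2.3]
opening: 0.0606
finger_force: 39.4
```

Call:
step_arm([
  {"tx": 0,"ty": 0,"tz": 0.03,"rx": 0,"ry": 0,"rz": 0,"fingers": -1},
  {"tx": 0,"ty": 0,"tz": 0.06,"rx": 0,"ry": 0,"rz": 0,"fingers": -1},
  {"tx": 0,"ty": 0,"tz": 0.06,"rx": 0,"ry": 0,"rz": 0,"fingers": -1},
])

```text
time_s: 7.62
ee_pos: [0.4475, -0.2013, 0.0272]
orientation: [0.499, 3.102, 0.001]
contact_force: [-4.9, 2.3, 14.1]
opening: 0.0605
finger_force: 41.3
```

Call:
step_arm([
  {"tx": 0,"ty": 0,"tz": 0,"rx": 0,"ry": 0,"rz": 0,"fingers": 1},
  {"tx": 0,"ty": 0,"tz": 0,"rx": 0,"ry": 0,"rz": 0,"fingers": 1},
  {"tx": 0,"ty": 0,"tz": 0,"rx": 0,"ry": 0,"rz": 0,"fingers": 1},
  {"tx": 0,"ty": 0,"tz": -1,"rx": 0,"ry": 0,"rz": 0,"fingers": 1},
  {"tx": 0,"ty": 0,"tz": -3,"rx": 0,"ry": 0,"rz": 0,"fingers": 1},
])

```text
time_s: 8.25
ee_pos: [0.4458, -0.2007, 0.1153]
orientation: [-0.497, -3.097, -0.0]
contact_force: [-0.0, 0.1, 0.7]
opening: 0.0854
finger_force: 0.0
```

Call:
step_arm([
  {"tx": 0,"ty": 0,"tz": -1.5,"rx": 0,"ry": 0,"rz": 0,"fingers": 1},
  {"tx": 0,"ty": 0,"tz": -3.3,"rx": 0,"ry": 0,"rz": 0,"fingers": 1},
  {"tx": 0,"ty": 0,"tz": -3.3,"rx": 0,"ry": 0,"rz": 0,"fingers": 1},
])

```text
time_s: 8.62
ee_pos: [0.45, -0.2023, 0.219]
orientation: [0.498, 3.093, -0.0]
contact_force: [0.1, -0.3, -0.7]
opening: 0.0854
finger_force: 0.0
```

```bash
python3 go.py .575 -.007 .21 -.244;  python3 - <<'E'
from h import *
w=cams.snapshot("wrist"); np.save("w5.npy",w,allow_pickle=True)
print(proj(w,[[.59,-.244,.019],[.45,-.2,.075]]))
cv2.imwrite("pics/w5.png",w["color"][:,:,::-1])
E
```

```text
t [-1.913  7.489  0.324] r [ 0.001  0.008 -0.075] at [ 0.45   -0.2023  0.219 ] t=8.62 dist 3.7134149509905163 rows; rot rows 0.40555570792424883
[[257.90782202 270.40261972]
 [256.84904242 179.21207057]]
```

View pics/w5.png

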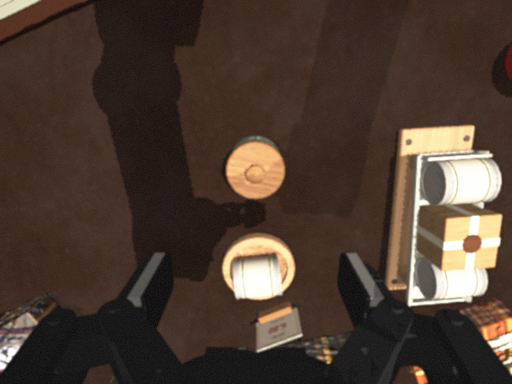

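The wrist view shows the parked canister standing at (256,170), the coaster at (258,267) with the stray tin on it at (257,277), and the feeder at right with the carton's seal at (472,244). On to the feeder.

Call:
step_arm([
  {"tx": -0.5,"ty": 1.8,"tz": 0.1,"rx": 0,"ry": 0,"rz": 0,"fingers": 1},
  {"tx": -1,"ty": 3.6,"tz": 0.2,"rx": 0,"ry": 0,"rz": -0.04,"fingers": 1},
  {"tx": -1.5,"ty": 5.4,"tz": 0.3,"rx": 0,"ry": 0,"rz": -0.07,"fingers": 1},
  {"tx": -1.9,"ty": 7.5,"tz": 0.3,"rx": 0,"ry": 0,"rz": -0.07,"fingers": 1},
  {"tx": -1.9,"ty": 7.5,"tz": 0.3,"rx": 0,"ry": 0,"rz": -0.07,"fingers": 1},
])

```text
time_s: 9.3
ee_pos: [0.5728, 0.0007, 0.2037]
orientation: [-0.376, -3.116, -0.002]
contact_force: [0.2, -0.8, 0.0]
opening: 0.0853
finger_force: 0.0
```

Run:
```python
from h import *
cams.snapshot("wrist");cams.snapshot("wrist")
w=cams.snapshot("wrist"); np.save("w6.npy",w,allow_pickle=True); o=sensors.observe();print(o["ee_pos"],o["orientation"])
p=proj(w,[.575,-.006,.08])[0].astype(int); print(p); x,y=max(p[0]-100,0),max(p[1]-130,0)
im=cv2.resize(w["color"][y:y+200,x:x+200],None,fx=3,fy=3,interpolation=cv2.INTER_CUBIC)
cv2.imwrite("pics/w6.png",im[:,:,::-1]); print(x,y)
```

```text
[ 0.57091019 -0.00641385  0.20452009] [-3.90340934e-01 -3.11438408e+00  2.07446652e-03]
[254 191]
154 61
```

View pics/w6.png

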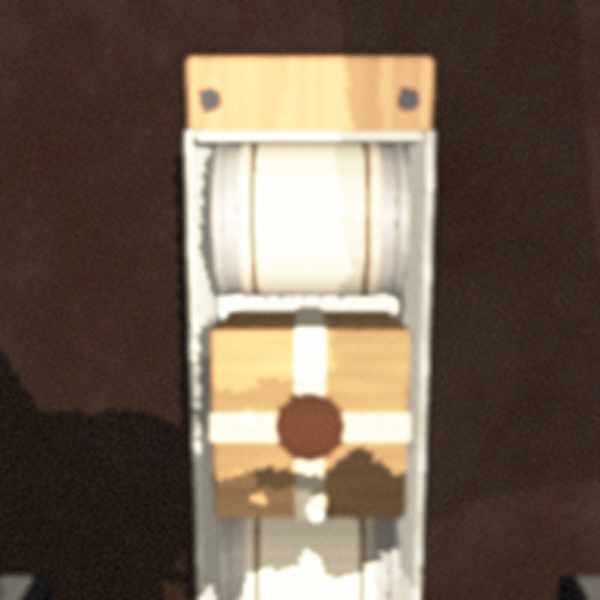

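The crop shows the carton top with its seal at crop (310,427), i.e. full-image (257,203), edges parallel to the picture. So the gripper yaw already matches the lane. The front tin is at crop (310,218) and the rear one is partly hidden at (310,560).

Run:
```python
from h import *
w=np.load("w6.npy",allow_pickle=True).item();w5=np.load("w5.npy",allow_pickle=True).item()
C=w["color"].astype(int)
def seal(s,c,r):
    x,y=c; sub=s["color"][y-r:y+r,x-r:x+r].astype(int); m=(sub[:,:,1]<sub[:,:,0]*.62)&(sub[:,:,0]>60)&(sub[:,:,1]<110)
    n,l,st,ce=cv2.connectedComponentsWithStats(m.astype(np.uint8)); i=1+st[1:,4].argmax(); print(st[i]); return ce[i]+(x-r,y-r)
a=seal(w,(257,203),18); b=seal(w5,(472,244),15); print(a,b,"tri",tri([w,w5],[a,b]),plane(w,[a],.095))
q=np.array([(212,327),(410,327),(408,517),(214,518)])/3+(154,61); P=plane(w,q,.095); print(P.round(4),P.mean(0))
e=np.array([(186,57),(435,57)])/3+(154,61); print("base front",plane(w,e,.02))
f=np.array([(185,132),(435,132)])/3+(154,61); print("stop top",plane(w,f,.057))
o=sensors.observe();print(np.arctan2(*(R.from_rotvec(o["orientation"]).as_matrix()[:2,1]*[-1,1])))
```

```text
[  8   9  20  19 177]
[  7   7  16  16 153]
[256.55367232 202.72316384] [471.35294118 243.36601307] tri [ 0.58078351 -0.00598337  0.09682846] [[ 0.58135576 -0.0060909   0.095     ]]
[[ 0.5445 -0.0259  0.095 ]
 [ 0.5588  0.0307  0.095 ]
 [ 0.6194  0.0173  0.095 ]
 [ 0.6047 -0.0427  0.095 ]] [ 0.58182991 -0.00515557  0.095     ]
base front [[ 0.46514939 -0.02044261  0.02      ]
 [ 0.48643379  0.06391727  0.02      ]]
stop top [[ 0.48937663 -0.02298892  0.057     ]
 [ 0.5087896   0.05394608  0.057     ]]
-0.2493671943971718
```

```bash
python3 go.py .5774 -.0049 .1318 -.243 -.105
```

```text
t [-0.204  0.106  2.423] r [-0.002 -0.108 -0.006] at [ 0.5709 -0.0064  0.2045] t=9.45 dist 1.1683966769150995 rows; rot rows 0.5798987828990717
```

Call:
step_arm([
  {"tx": -0.1,"ty": 0.1,"tz": 1.2,"rx": 0,"ry": -0.1,"rz": 0,"fingers": 1},
  {"tx": -0.2,"ty": 0.1,"tz": 2.4,"rx": 0,"ry": -0.11,"rz": 0,"fingers": 1},
  {"tx": -0.2,"ty": 0.1,"tz": 2.4,"rx": 0,"ry": -0.11,"rz": 0,"fingers": 1},
  {"tx": -0.2,"ty": 0.1,"tz": 2.4,"rx": 0,"ry": -0.11,"rz": 0,"fingers": 1},
])

```text
time_s: 9.95
ee_pos: [0.5791, -0.0054, 0.1351]
orientation: [0.379, 3.008, -0.021]
contact_force: [1.1, 0.2, 0.8]
opening: 0.0855
finger_force: 0.0
```

```bash
python3 go.py .5845 -.0067 .0622 -.243 -.105
```

```text
t [0.084 0.004 2.437] r [-0.001  0.006 -0.008] at [ 0.5791 -0.0054  0.1351] t=9.95 dist 1.1704384792864801 rows; rot rows 0.05280567590637
```

Call:
step_arm([
  {"tx": 0.08,"ty": 0,"tz": 1.2,"rx": 0,"ry": 0,"rz": 0,"fingers": 1},
  {"tx": 0.08,"ty": 0,"tz": 2.2,"rx": 0,"ry": 0,"rz": 0,"fingers": 1},
  {"tx": 0.08,"ty": 0,"tz": 2.4,"rx": 0,"ry": 0,"rz": 0,"fingers": 1},
  {"tx": 0.08,"ty": 0,"tz": 2.4,"rx": 0,"ry": 0,"rz": 0,"fingers": 1},
])

```text
time_s: 10.45
ee_pos: [0.5848, -0.0059, 0.0634]
orientation: [0.377, 3.007, -0.02]
contact_force: [0.1, -0.6, 0.4]
opening: 0.0857
finger_force: 0.0
```

Call:
step_arm([
  {"tx": 0,"ty": 0,"tz": 0,"rx": 0,"ry": 0,"rz": 0,"fingers": -1},
  {"tx": 0,"ty": 0,"tz": 0,"rx": 0,"ry": 0,"rz": 0,"fingers": -1},
  {"tx": 0,"ty": 0,"tz": 0,"rx": 0,"ry": 0,"rz": 0,"fingers": -1},
  {"tx": 0,"ty": 0,"tz": 0,"rx": 0,"ry": 0,"rz": 0,"fingers": -1},
], newtons=35)

```text
time_s: 10.95
ee_pos: [0.5849, -0.0055, 0.0638]
orientation: [0.376, 3.007, -0.02]
contact_force: [-1.2, 0.1, 5.6]
opening: 0.0594
finger_force: 38.6
```

Call:
step_arm([
  {"tx": 0,"ty": 0,"tz": -0.4,"rx": 0,"ry": 0,"rz": 0,"fingers": -1},
  {"tx": 0,"ty": 0,"tz": -1.1,"rx": 0,"ry": 0,"rz": 0,"fingers": -1},
  {"tx": 0,"ty": 0,"tz": -2,"rx": 0,"ry": 0,"rz": 0,"fingers": -1},
  {"tx": 0,"ty": 0,"tz": -3.2,"rx": 0,"ry": 0,"rz": 0,"fingers": -1},
  {"tx": 0,"ty": 0,"tz": -3.8,"rx": 0,"ry": 0,"rz": 0,"fingers": -1},
])

```text
time_s: 11.58
ee_pos: [0.5724, -0.0023, 0.1781]
orientation: [0.376, 3.006, -0.019]
contact_force: [-0.5, 0.0, -1.0]
opening: 0.0598
finger_force: 38.6
```

```bash
python3 go.py .5795 .2467 .15 -.314
python3 - <<'E'
from h import *
w=cams.snapshot("wrist"); np.save("w7.npy",w,allow_pickle=True); cv2.imwrite("pics/w7.png",w["color"][:,:,::-1])
E
```

```text
t [1.908 8.101 0.737] r [0.005 0.113 0.065] at [ 0.5724 -0.0023  0.1781] t=11.57 dist 4.010747748562511 rows; rot rows 0.6993558654858663
```

View pics/w7.png

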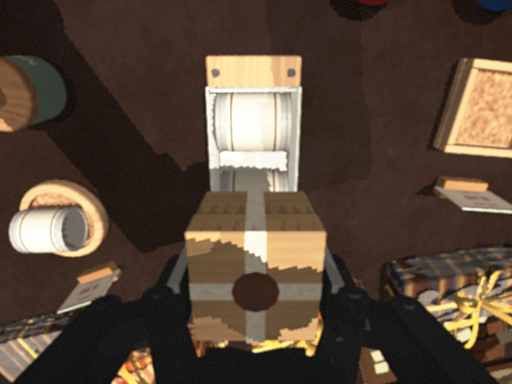

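The carton is held square with its seal at (255,292). The tins at (253,122) and (253,180) remain in the lane. The stray tin is at (50,230) and the empty stand at (480,105). Next I'll work out the carton's offset in the hand.

```bash
python3 - <<'E'
from h import *
w=np.load("w7.npy",allow_pickle=True).item(); o=sensors.observe(); A=R.from_rotvec(o["orientation"])
d=A.inv().apply(rays(w,[(255.5,292)])[0]); c=A.inv().apply(w["xyz"]-o["ee_pos"])
print(c+d*(-.034-c[2])/d[2])
E
python3 go.py .5795 .2467 .17 -.314
```

```text
[ 0.00260709  0.00011413 -0.034     ]
t [1.863 8.094 0.123] r [0.006 0.114 0.065] at [ 0.5731 -0.0022  0.1795] t=11.62 dist 3.9873278920770048 rows; rot rows 0.7071521253705515
```

Call:
step_arm([
  {"tx": 0.3,"ty": 1.2,"tz": 0,"rx": 0,"ry": 0.03,"rz": 0.02,"fingers": -1},
  {"tx": 0.7,"ty": 3,"tz": 0,"rx": 0,"ry": 0.06,"rz": 0.04,"fingers": -1},
  {"tx": 1.1,"ty": 4.8,"tz": 0.1,"rx": 0,"ry": 0.11,"rz": 0.06,"fingers": -1},
  {"tx": 1.5,"ty": 6.6,"tz": 0.1,"rx": 0,"ry": 0.11,"rz": 0.06,"fingers": -1},
  {"tx": 1.77,"ty": 8.1,"tz": 0.1,"rx": 0,"ry": 0.11,"rz": 0.06,"fingers": -1},
])

```text
time_s: 12.25
ee_pos: [0.58, 0.2485, 0.1655]
orientation: [-0.481, -3.103, -0.004]
contact_force: [0.9, -0.5, -2.3]
opening: 0.0596
finger_force: 38.5
```

Call:
step_arm([
  {"tx": 0,"ty": 0,"tz": 0,"rx": 0,"ry": 0,"rz": 0,"fingers": -1},
  {"tx": 0,"ty": 0,"tz": 0,"rx": 0,"ry": 0,"rz": 0,"fingers": -1},
])

```text
time_s: 12.5
ee_pos: [0.5804, 0.2452, 0.1658]
orientation: [-0.483, -3.104, -0.002]
contact_force: [-0.2, 0.3, -2.1]
opening: 0.0593
finger_force: 38.7
```

```bash
python3 go.py .582 .2459 .05 -.314
```

```text
t [-0.047  0.034  3.86 ] r [ 0.001 -0.001  0.005] at [0.5804 0.2452 0.1658] t=12.50 dist 1.8530449750154372 rows; rot rows 0.029804645843603737
```

Call:
step_arm([
  {"tx": -0.05,"ty": 0.03,"tz": 1.4,"rx": 0,"ry": 0,"rz": 0,"fingers": -1},
  {"tx": -0.05,"ty": 0.03,"tz": 2.8,"rx": 0,"ry": 0,"rz": 0,"fingers": -1},
  {"tx": -0.05,"ty": 0.03,"tz": 3.7,"rx": 0,"ry": 0,"rz": 0,"fingers": -1},
  {"tx": -0.05,"ty": 0.03,"tz": 4.2,"rx": 0,"ry": 0,"rz": 0,"fingers": -1},
  {"tx": -0.05,"ty": 0.03,"tz": 4.2,"rx": 0,"ry": 0,"rz": 0,"fingers": -1},
])

```text
time_s: 13.12
ee_pos: [0.5823, 0.2454, 0.0401]
orientation: [-0.485, -3.103, -0.003]
contact_force: [-0.6, -0.2, -1.6]
opening: 0.0594
finger_force: 38.7
```

Call:
step_arm([
  {"tx": 0,"ty": 0,"tz": 0.05,"rx": 0,"ry": 0,"rz": 0,"fingers": -1},
  {"tx": 0,"ty": 0,"tz": 0.1,"rx": 0,"ry": 0,"rz": 0,"fingers": -1},
  {"tx": 0,"ty": 0,"tz": 0.12,"rx": 0,"ry": 0,"rz": 0,"fingers": -1},
  {"tx": 0,"ty": 0,"tz": 0.12,"rx": 0,"ry": 0,"rz": 0,"fingers": -1},
])

```text
time_s: 13.62
ee_pos: [0.5827, 0.247, 0.0374]
orientation: [0.483, 3.104, 0.006]
contact_force: [-0.5, 0.5, -1.0]
opening: 0.0596
finger_force: 38.7
```

Call:
step_arm([
  {"tx": 0,"ty": 0,"tz": 0.05,"rx": 0,"ry": 0,"rz": 0,"fingers": -1},
  {"tx": 0,"ty": 0,"tz": 0.1,"rx": 0,"ry": 0,"rz": 0,"fingers": -1},
  {"tx": 0,"ty": 0,"tz": 0.1,"rx": 0,"ry": 0,"rz": 0,"fingers": -1},
])

```text
time_s: 14.0
ee_pos: [0.5827, 0.2469, 0.0342]
orientation: [0.483, 3.104, 0.005]
contact_force: [-0.0, -0.1, -1.0]
opening: 0.0592
finger_force: 38.7
```

Call:
step_arm([
  {"tx": 0,"ty": 0,"tz": 0.03,"rx": 0,"ry": 0,"rz": 0,"fingers": -1},
  {"tx": 0,"ty": 0,"tz": 0.03,"rx": 0,"ry": 0,"rz": 0,"fingers": 1},
  {"tx": 0,"ty": 0,"tz": 0.03,"rx": 0,"ry": 0,"rz": 0,"fingers": 1},
  {"tx": 0,"ty": 0,"tz": 0,"rx": 0,"ry": 0,"rz": 0,"fingers": 1},
  {"tx": 0,"ty": 0,"tz": -1.5,"rx": 0,"ry": 0,"rz": 0,"fingers": 1},
])

```text
time_s: 14.62
ee_pos: [0.58, 0.2457, 0.0765]
orientation: [-0.482, -3.099, 0.002]
contact_force: [1.1, -0.6, 0.3]
opening: 0.0853
finger_force: 0.0
```

Call:
step_arm([
  {"tx": 0,"ty": 0,"tz": -1.8,"rx": 0,"ry": 0,"rz": 0,"fingers": 1},
  {"tx": 0,"ty": 0,"tz": -3.6,"rx": 0,"ry": 0,"rz": 0,"fingers": 1},
  {"tx": 0,"ty": 0,"tz": -3.6,"rx": 0,"ry": 0,"rz": 0,"fingers": 1},
])

```text
time_s: 15.0
ee_pos: [0.5855, 0.2475, 0.1924]
orientation: [0.482, 3.096, 0.014]
contact_force: [0.6, -0.3, -0.6]
opening: 0.0858
finger_force: 0.0
```

```bash
python3 go.py .575 -.244 .2 -.1
python3 - <<'E'
from h import *
w=cams.snapshot("wrist"); np.save("w8.npy",w,allow_pickle=True); cv2.imwrite("pics/w8.png",w["color"][:,:,::-1])
E
```

```text
t [ -4.651 -15.71   -0.384] r [ 0.01   0.008 -0.209] at [0.5855 0.2475 0.1924] t=15.00 dist 7.866648939331388 rows; rot rows 1.1259027103861887
```

View pics/w8.png

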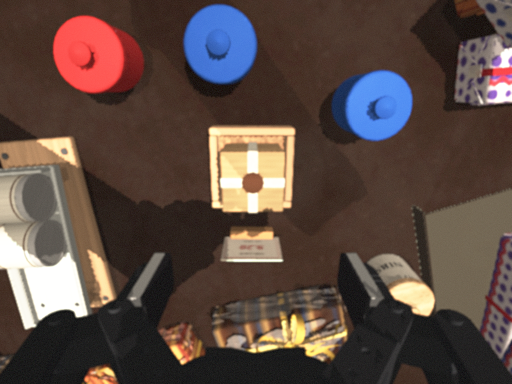

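The carton sits square in the stand with its seal at (252,182), and the two tins have closed up at (25,195) and (38,243). Next is the stray tin.

Call:
step_arm([
  {"tx": -0.6,"ty": -2,"tz": -0.3,"rx": 0,"ry": 0,"rz": 0,"fingers": 1},
  {"tx": -1.2,"ty": -4,"tz": -0.3,"rx": 0,"ry": 0,"rz": 0,"fingers": 1},
  {"tx": -1.8,"ty": -6,"tz": -0.3,"rx": 0,"ry": 0,"rz": 0,"fingers": 1},
  {"tx": -2.4,"ty": -8,"tz": -0.3,"rx": 0,"ry": 0,"rz": 0,"fingers": 1},
  {"tx": -3,"ty": -10,"tz": -0.3,"rx": 0,"ry": 0,"rz": 0,"fingers": 1},
])

```text
time_s: 15.68
ee_pos: [0.5759, -0.0673, 0.1937]
orientation: [-0.482, -3.102, -0.005]
contact_force: [0.5, 0.2, 0.1]
opening: 0.0856
finger_force: 0.0
```

Call:
step_arm([
  {"tx": -0.6,"ty": -2,"tz": 0,"rx": 0,"ry": 0,"rz": -0.1,"fingers": 1},
  {"tx": -1.2,"ty": -4,"tz": 0,"rx": 0,"ry": 0,"rz": -0.2,"fingers": 1},
  {"tx": -1.6,"ty": -5.7,"tz": 0,"rx": 0,"ry": 0,"rz": -0.2,"fingers": 1},
  {"tx": -1.6,"ty": -5.7,"tz": 0,"rx": 0,"ry": 0,"rz": -0.2,"fingers": 1},
  {"tx": -1.6,"ty": -5.7,"tz": 0,"rx": 0,"ry": 0,"rz": -0.2,"fingers": 1},
])

```text
time_s: 16.3
ee_pos: [0.5703, -0.2421, 0.1931]
orientation: [-0.171, -3.135, -0.007]
contact_force: [0.0, 1.2, -0.2]
opening: 0.0855
finger_force: 0.0
```

Run:
```python
from h import *
w=cams.snapshot("wrist"); np.save("w9.npy",w,allow_pickle=True); o=sensors.observe();print(o["ee_pos"],o["orientation"],o["time_s"])
p=proj(w,[.589,-.244,.04])[0].astype(int); x,y=max(p[0]-75,0),max(p[1]-75,0)
im=cv2.resize(w["color"][y:y+150,x:x+150],None,fx=4,fy=4,interpolation=cv2.INTER_CUBIC)
cv2.imwrite("pics/w9.png",im[:,:,::-1]); print(x,y)
```

```text
[ 0.57078678 -0.24112233  0.1933803 ] [-0.16786628 -3.13593683 -0.00726395] 16.35
179 120
```

View pics/w9.png

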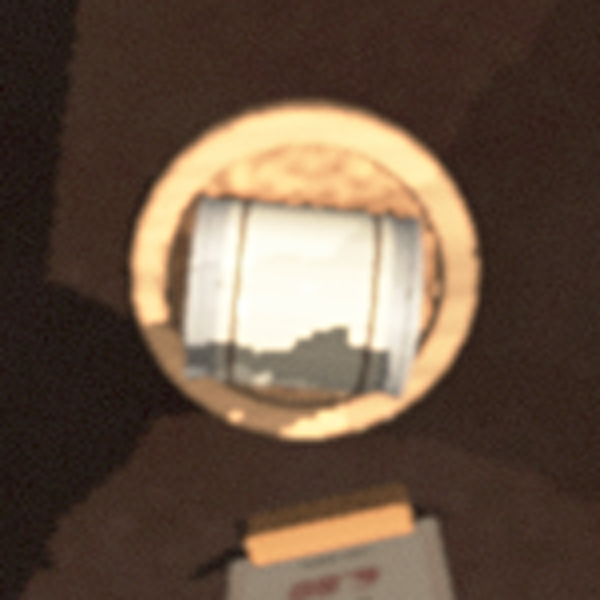

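The crop shows the tin with silhouette corners (203,197), (425,217), (403,398) and (185,375), which gives an axis about 0.1 rad off the picture's horizontal. The coaster's outline is centred at about (305,270), i.e. full-image (255,187).

```bash
python3 - <<'E'
from h import *
w=np.load("w9.npy",allow_pickle=True).item();w5=np.load("w5.npy",allow_pickle=True).item()
q=np.array([(203,197),(425,217),(403,398),(185,375)])/4+(179,120)
c=plane(w,[q.mean(0)],.035)[0]
L=plane(w,[(q[0]+q[3])/2,(q[1]+q[2])/2],.035); d=L[1]-L[0]; print("tin",c,"len",np.linalg.norm(d),"yaw",np.arctan2(-d[0],d[1]))
sub=w5["color"][225:310,215:300]; h=cv2.cvtColor(sub,cv2.COLOR_RGB2HSV); m=((h[:,:,2]>90)&(h[:,:,1]<70)).astype(np.uint8)
n,l,st,ce=cv2.connectedComponentsWithStats(m); i=1+st[1:,4].argmax(); r=cv2.minAreaRect(np.argwhere(l==i)[:,::-1].astype(np.float32)); b=np.array(r[0])+(215,225); print(st[i],b,r, "tri",tri([w,w5],[q.mean(0),b]))
# coaster from mask
def coaster(w,box):
    x,y,W,H=box; h=cv2.cvtColor(w["color"][y:y+H,x:x+W],cv2.COLOR_RGB2HSV); m=(h[:,:,2]>100).astype(np.uint8)
    cc=max(cv2.findContours(m,cv2.RETR_EXTERNAL,cv2.CHAIN_APPROX_NONE)[0],key=cv2.contourArea)[:,0]+(x,y)
    e=cv2.fitEllipse(cv2.convexHull(plane(w,cc,.019)[:,:2].astype(np.float32)*1000)); print("coaster",e)
coaster(w,(179+20,120+15,110,102))
e=np.array([(131,270),(480,270),(305,100),(305,440)])/4+(179,120);P=plane(w,e,.019);print(P.round(4),P[:2].mean(0),P[2:].mean(0))
print(np.arctan2(*(R.from_rotvec(sensors.observe()["orientation"]).as_matrix()[:2,1]*[-1,1])))
E
python3 go.py .58 -.244 .1 -.2
```

```text
tin [ 0.58917734 -0.24329414  0.035     ] len 0.0601088060347531 yaw -0.21381332851602994
[  17   32   51   43 1836] [256.60690308 277.78275681] ((41.606903076171875, 52.78275680541992), (39.363555908203125, 49.41205978393555), 85.2363510131836) tri [ 0.58677627 -0.24396279  0.0405438 ]
coaster ((588.683349609375, -243.18307495117188), (99.7948226928711, 101.63723754882812), 92.0142593383789)
[[ 0.5812 -0.2918  0.019 ]
 [ 0.5922 -0.1932  0.019 ]
 [ 0.5387 -0.2374  0.019 ]
 [ 0.6397 -0.2485  0.019 ]] [ 0.58670511 -0.24247838  0.019     ] [ 0.58917541 -0.24293168  0.019     ]
-0.10696084662237104
t [-0.32  -0.077  3.112] r [ 0.004 -0.002  0.093] at [ 0.5708 -0.2411  0.1934] t=16.35 dist 1.5020451182983772 rows; rot rows 0.5008838206639104
```

```bash
python3 go.py .589 -.2435 .1 -.212
```

```text
t [-0.616 -0.028  3.112] r [ 0.004 -0.002  0.105] at [ 0.5708 -0.2411  0.1934] t=16.35 dist 1.5227138237794493 rows; rot rows 0.5653249609900252
```

Call:
step_arm([
  {"tx": -0.4,"ty": 0,"tz": 1.5,"rx": 0,"ry": 0,"rz": 0.1,"fingers": 1},
  {"tx": -0.6,"ty": 0,"tz": 3.1,"rx": 0,"ry": 0,"rz": 0.1,"fingers": 1},
  {"tx": -0.6,"ty": 0,"tz": 3.1,"rx": 0,"ry": 0,"rz": 0.1,"fingers": 1},
  {"tx": -0.6,"ty": 0,"tz": 3.1,"rx": 0,"ry": 0,"rz": 0.1,"fingers": 1},
])

```text
time_s: 16.85
ee_pos: [0.5897, -0.244, 0.103]
orientation: [0.325, 3.123, 0.005]
contact_force: [0.1, -0.8, 0.7]
opening: 0.0855
finger_force: 0.0
```

```bash
python3 go.py .589 -.2435 .029 -.212
```

```text
t [0.028 0.004 2.465] r [0.003 0.001 0.005] at [ 0.5897 -0.244   0.103 ] t=16.85 dist 1.1834403191551208 rows; rot rows 0.03178506844943877
```

Call:
step_arm([
  {"tx": 0,"ty": 0,"tz": 1.2,"rx": 0,"ry": 0,"rz": 0,"fingers": 1},
  {"tx": 0,"ty": 0,"tz": 2.2,"rx": 0,"ry": 0,"rz": 0,"fingers": 1},
  {"tx": 0,"ty": 0,"tz": 2.45,"rx": 0,"ry": 0,"rz": 0,"fingers": 1},
  {"tx": 0,"ty": 0,"tz": 2.45,"rx": 0,"ry": 0,"rz": 0,"fingers": 1},
])

```text
time_s: 17.35
ee_pos: [0.5899, -0.2447, 0.0297]
orientation: [0.327, 3.122, 0.005]
contact_force: [1.4, -0.2, -0.2]
opening: 0.0857
finger_force: 0.0
```

Call:
step_arm([
  {"tx": 0,"ty": 0,"tz": 0,"rx": 0,"ry": 0,"rz": 0,"fingers": -1},
  {"tx": 0,"ty": 0,"tz": 0,"rx": 0,"ry": 0,"rz": 0,"fingers": -1},
  {"tx": 0,"ty": 0,"tz": 0,"rx": 0,"ry": 0,"rz": 0,"fingers": -1},
  {"tx": 0,"ty": 0,"tz": 0,"rx": 0,"ry": 0,"rz": 0,"fingers": -1},
], newtons=35)

```text
time_s: 17.85
ee_pos: [0.59, -0.2447, 0.0298]
orientation: [0.327, 3.122, 0.005]
contact_force: [-0.6, 0.4, 7.1]
opening: 0.0573
finger_force: 36.7
```

Call:
step_arm([
  {"tx": 0,"ty": 0,"tz": -0.5,"rx": 0,"ry": 0,"rz": 0,"fingers": -1},
  {"tx": 0,"ty": 0,"tz": -1.5,"rx": 0,"ry": 0,"rz": 0,"fingers": -1},
  {"tx": 0,"ty": 0,"tz": -3,"rx": 0,"ry": 0,"rz": 0,"fingers": -1},
  {"tx": 0,"ty": 0,"tz": -4.5,"rx": 0,"ry": 0,"rz": 0,"fingers": -1},
  {"tx": 0,"ty": 0,"tz": -5.2,"rx": 0,"ry": 0,"rz": 0,"fingers": -1},
])

```text
time_s: 18.48
ee_pos: [0.5898, -0.2457, 0.1881]
orientation: [0.327, 3.119, 0.004]
contact_force: [0.5, 0.4, -2.1]
opening: 0.0574
finger_force: 38.4
```

```bash
python3 - <<'E'
from h import *
w=cams.snapshot("wrist"); np.save("w10.npy",w,allow_pickle=True); o=sensors.observe(); np.save("o10.npy",o,allow_pickle=True)
cv2.imwrite("pics/w10.png",w["color"][:,:,::-1])
E
python3 go.py .6 -.01 .19 -.245
```

```text
t [1.333 7.762 0.012] r [0.003 0.007 0.036] at [ 0.5907 -0.2461  0.19  ] t=18.52 dist 3.780159217765499 rows; rot rows 0.19695098575072037
```

View pics/w10.png

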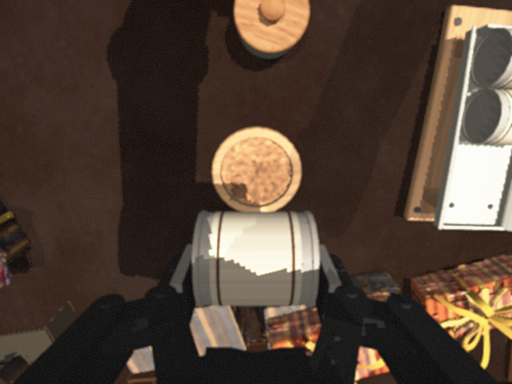

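The tin is held level with its centre at (256,258), and the coaster recess is empty at (256,170). My 14 pictures are used up, so from here I go by numbers. Next I'll carry the tin above the rear of the lane.

```bash
python3 go.py .629 -.018 .12 -.249
```

```text
t [0.349 7.695 2.352] r [0.003 0.007 0.04 ] at [ 0.5907 -0.2461  0.19  ] t=18.52 dist 3.8660747818855854 rows; rot rows 0.2179906422766278
```

Call:
step_arm([
  {"tx": 0,"ty": 1.2,"tz": 0,"rx": 0,"ry": 0,"rz": 0,"fingers": -1},
  {"tx": 0.1,"ty": 2.9,"tz": 0,"rx": 0,"ry": 0,"rz": 0.02,"fingers": -1},
  {"tx": 0.2,"ty": 4.6,"tz": 0,"rx": 0,"ry": 0,"rz": 0.04,"fingers": -1},
  {"tx": 0.3,"ty": 6.3,"tz": 0,"rx": 0,"ry": 0,"rz": 0.04,"fingers": -1},
  {"tx": 0.35,"ty": 7.7,"tz": 0,"rx": 0,"ry": 0,"rz": 0.04,"fingers": -1},
])

```text
time_s: 19.15
ee_pos: [0.6261, -0.0142, 0.1847]
orientation: [-0.388, -3.117, -0.006]
contact_force: [0.1, 0.1, -0.8]
opening: 0.0573
finger_force: 38.4
```

Call:
step_arm([
  {"tx": 0,"ty": 0,"tz": 1,"rx": 0,"ry": 0,"rz": 0,"fingers": -1},
  {"tx": 0,"ty": 0,"tz": 2.3,"rx": 0,"ry": 0,"rz": 0,"fingers": -1},
  {"tx": 0,"ty": 0,"tz": 2.3,"rx": 0,"ry": 0,"rz": 0,"fingers": -1},
  {"tx": 0,"ty": 0,"tz": 2.3,"rx": 0,"ry": 0,"rz": 0,"fingers": -1},
])

```text
time_s: 19.65
ee_pos: [0.627, -0.0169, 0.117]
orientation: [0.39, 3.116, 0.005]
contact_force: [0.1, 0.2, -0.9]
opening: 0.0576
finger_force: 38.3
```

```bash
python3 go.py .629 -.018 .07 -.249
python3 - <<'E'
from h import *
# lane check: bright flange columns either side in wrist view ahead of tin
w=cams.snapshot("wrist"); g=cv2.cvtColor(w["color"],cv2.COLOR_RGB2GRAY)
o=np.array([.582,-.006]);u=np.array([.969,-.2465]);v=np.array([.2465,.969])
for fx in(-.07,-.04,-.01):
    z=.04+.105*fx+.014
    P=[np.r_[o+u*fx+v*b,z] for b in(-.06,-.039,0,.039,.06)]
    p=proj(w,P); r=int(p[2,1]); 
    print(fx,p.round(1).tolist()); print(g[r,int(p[0,0]):int(p[4,0])].tolist() if 0<=r<384 else "off")
E
```

```text
t [-0.071 -0.026  1.567] r [ 0.003  0.001 -0.   ] at [ 0.627  -0.0169  0.117 ] t=19.65 dist 0.7531133136304973 rows; rot rows 0.019442008764249098
-0.07 [[162.8, 44.1], [194.4, 43.7], [253.4, 43.4], [312.4, 43.7], [343.8, 44.1]]
[40, 43, 40, 38, 42, 42, 37, 39, 44, 43, 41, 43, 43, 40, 41, 40, 41, 39, 36, 40, 41, 41, 37, 40, 38, 39, 36, 46, 89, 160, 222, 236, 235, 229, 226, 224, 215, 181, 179, 212, 230, 232, 225, 213, 215, 228, 235, 235, 236, 236, 228, 199, 186, 228, 246, 249, 249, 249, 231, 157, 132, 205, 248, 250, 248, 248, 248, 248, 248, 248, 248, 247, 248, 249, 247, 248, 248, 248, 247, 247, 248, 248, 248, 248, 248, 248, 247, 249, 248, 248, 248, 248, 248, 248, 248, 248, 248, 248, 248, 248, 247, 246, 243, 242, 240, 241, 241, 240, 241, 240, 240, 241, 241, 241, 240, 241, 241, 241, 242, 243, 238, 205, 136, 130, 198, 237, 242, 242, 240, 230, 217, 209, 206, 209, 209, 210, 210, 198, 169, 171, 204, 218, 214, 204, 184, 166, 158, 161, 166, 165, 182, 210, 219, 184, 109, 45, 27, 28, 35, 32, 33, 33, 37, 33, 33, 28, 34, 32, 33, 35, 37, 34, 32, 35, 35, 31, 37, 36, 34, 35, 37]
-0.04 [[165.5, 91.4]
[... 1071 characters left out ...]
6, 39, 74, 156, 223, 238, 234, 222, 194, 150, 127, 142, 197, 238, 243, 240, 232, 223, 231, 239, 241, 240, 240, 241, 241, 243, 247, 249, 251, 251, 242, 186, 137, 184, 239, 250, 250, 250, 250, 249, 250, 250, 249, 250, 250, 249, 249, 249, 250, 249, 250, 249, 250, 250, 250, 250, 249, 250, 250, 250, 249, 250, 250, 250, 250, 250, 250, 249, 250, 250, 250, 249, 250, 248, 247, 244, 242, 243, 242, 242, 243, 243, 243, 242, 243, 242, 242, 243, 245, 241, 210, 132, 137, 208, 241, 244, 242, 238, 231, 225, 223, 222, 223, 225, 223, 211, 183, 178, 208, 222, 223, 216, 186, 163, 159, 158, 165, 183, 210, 212, 164, 97, 46, 39, 40, 38, 39, 41, 41, 36, 36, 40, 40, 36, 41, 36, 39, 39, 39, 44, 40, 41, 40, 41, 38, 41]
```

The lane centreline prediction matches the flanges within 0.3 px. I'll lower the tin.

Call:
step_arm([
  {"tx": -0.07,"ty": -0.03,"tz": 0.8,"rx": 0,"ry": 0,"rz": 0,"fingers": -1},
  {"tx": -0.07,"ty": -0.03,"tz": 1.4,"rx": 0,"ry": 0,"rz": 0,"fingers": -1},
  {"tx": -0.07,"ty": -0.03,"tz": 1.55,"rx": 0,"ry": 0,"rz": 0,"fingers": -1},
  {"tx": -0.07,"ty": -0.03,"tz": 1.6,"rx": 0,"ry": 0,"rz": 0,"fingers": -1},
  {"tx": -0.07,"ty": -0.03,"tz": 1.6,"rx": 0,"ry": 0,"rz": 0,"fingers": -1},
])

```text
time_s: 20.32
ee_pos: [0.6288, -0.0178, 0.0685]
orientation: [0.389, 3.116, 0.005]
contact_force: [1.6, -0.5, -1.1]
opening: 0.0575
finger_force: 38.4
```

Call:
step_arm([
  {"tx": 0,"ty": 0,"tz": 0.05,"rx": 0,"ry": 0,"rz": 0,"fingers": -1},
  {"tx": 0,"ty": 0,"tz": 0.08,"rx": 0,"ry": 0,"rz": 0,"fingers": -1},
  {"tx": 0,"ty": 0,"tz": 0.08,"rx": 0,"ry": 0,"rz": 0,"fingers": -1},
])

```text
time_s: 20.7
ee_pos: [0.6283, -0.0177, 0.0655]
orientation: [0.39, 3.117, 0.005]
contact_force: [0.1, 0.8, -1.0]
opening: 0.0574
finger_force: 38.4
```

Call:
step_arm([
  {"tx": 0,"ty": 0,"tz": 0,"rx": 0,"ry": 0,"rz": 0,"fingers": 1},
  {"tx": 0,"ty": 0,"tz": 0,"rx": 0,"ry": 0,"rz": 0,"fingers": 1},
  {"tx": 0,"ty": 0,"tz": 0,"rx": 0,"ry": 0,"rz": 0,"fingers": 1},
  {"tx": 0,"ty": 0,"tz": -0.7,"rx": 0,"ry": 0,"rz": 0,"fingers": 1},
  {"tx": 0,"ty": 0,"tz": -2.2,"rx": 0,"ry": 0,"rz": 0,"fingers": 1},
])

```text
time_s: 21.32
ee_pos: [0.6266, -0.0178, 0.1303]
orientation: [-0.389, -3.113, -0.004]
contact_force: [0.9, -0.1, 0.8]
opening: 0.0852
finger_force: 0.0
```

Call:
step_arm([
  {"tx": 1,"ty": 0,"tz": -1.3,"rx": 0,"ry": 0,"rz": 0,"fingers": 1},
  {"tx": 2,"ty": 0,"tz": -2.4,"rx": 0,"ry": 0,"rz": 0,"fingers": 1},
  {"tx": 2,"ty": 0,"tz": -2.4,"rx": 0,"ry": 0,"rz": 0,"fingers": 1},
  {"tx": 2,"ty": 0,"tz": -2.4,"rx": 0,"ry": 0,"rz": 0,"fingers": 1},
])

```text
time_s: 21.82
ee_pos: [0.5702, -0.0034, 0.2032]
orientation: [0.389, 3.117, 0.005]
contact_force: [-0.0, -0.5, -0.6]
opening: 0.0853
finger_force: 0.0
```

Run:
```python
from h import *
w=cams.snapshot("wrist"); np.save("w11.npy",w,allow_pickle=True); g=cv2.cvtColor(w["color"],cv2.COLOR_RGB2GRAY); print(sensors.observe()["ee_pos"])
o=np.array([.582,-.006]);u=np.array([.969,-.2465]);v=np.array([.2465,.969])
X=np.arange(-.09,.11,.005)
for b in(0.,.012,):
    p=proj(w,[np.r_[o+u*x+v*b,.065+.025+.105*x] for x in X]); print([(int(x*1000),int(r[1]),int(g[int(r[1]),int(r[0])])) for x,r in zip(X,p) if 0<=r[1]<384])
# dark seam lines (label bands) segments: each tin shows 2 band lines; list dark runs along lane at b=.015
c=proj(w,[np.r_[o+u*-.06,.085],np.r_[o+u*.04,.09]]); print(c)
h=cv2.cvtColor(w["color"],cv2.COLOR_RGB2HSV)
for x in(-.063,-.013,.037):
    r=proj(w,[np.r_[o+u*x+v*b,.065+.105*x+.025] for b in(-.029,.029)]);print("exp tin top",x,r.round(0).tolist())
```

```text
[ 0.57010823 -0.00353742  0.20261572]
[(-90, 101, 234), (-84, 107, 254), (-79, 113, 243), (-74, 119, 252), (-69, 125, 254), (-64, 131, 254), (-59, 136, 254), (-54, 142, 253), (-49, 148, 253), (-44, 153, 247), (-39, 159, 190), (-34, 165, 224), (-29, 170, 249), (-24, 176, 253), (-19, 181, 254), (-14, 186, 252), (-9, 192, 251), (-4, 197, 246), (0, 202, 241), (5, 207, 222), (10, 213, 171), (15, 218, 146), (20, 223, 170), (25, 228, 250), (30, 233, 254), (35, 238, 180), (40, 242, 182), (45, 247, 230), (50, 252, 251), (55, 257, 252), (60, 262, 254), (65, 266, 254), (70, 271, 255), (75, 275, 103), (80, 280, 165), (85, 284, 51), (90, 289, 45), (95, 293, 50), (100, 298, 50), (105, 302, 47)]
[(-90, 101, 232), (-84, 107, 243), (-79, 113, 226), (-74, 119, 242), (-69, 125, 250), (-64, 131, 251), (-59, 136, 250), (-54, 142, 252), (-49, 148, 253), (-44, 153, 226), (-39, 159, 161), (-34, 165, 206), (-29, 170, 238), (-24, 176, 246), (-19, 181, 249), (-14, 186, 252), (-9, 192, 251), (-4, 197, 247), (0, 202, 241), (5, 207, 214), (10, 212, 113), (15, 218, 122), (20, 223, 125), (25, 228, 126), (30, 233, 131), (35, 238, 183), (40, 242, 184), (45, 247, 183), (50, 252, 238), (55, 257, 252), (60, 262, 254), (65, 266, 254), (70, 271, 255), (75, 275, 107), (80, 280, 144), (85, 284, 49), (90, 289, 46), (95, 293, 49), (100, 298, 50), (105, 302, 47)]
[[254.76332292 137.17376805]
 [254.79626743 240.87073956]]
exp tin top -0.063 [[222.0, 134.0], [287.0, 134.0]]
exp tin top -0.013 [[223.0, 189.0], [286.0, 189.0]]
exp tin top 0.037 [[225.0, 240.0], [285.0, 240.0]]
```

```bash
python3 - <<'E'
from h import *
w=np.load("w11.npy",allow_pickle=True).item(); g=cv2.cvtColor(w["color"],cv2.COLOR_RGB2GRAY)
for r in range(120,276,6): print(r,"".join("%4d"%v for v in g[r,213:300:3]))
k=np.load("w5.npy",allow_pickle=True).item(); print(plane(k,[(256,174)],.075),plane(k,[(255.5,169.5)],.058))
E
python3 go.py .45 -.2 .2 -.249
```

```text
120  180 249 184 190 226 236 248 243 252 252 252 252 252 253 253 253 252 253 247 245 214 242 218 202 202 188 187 236 108
126  142 250 165 219 232 248 252 249 255 254 254 254 254 254 254 254 254 254 253 251 231 250 238 229 220 200 186 224  77
132  119 249 155 230 243 252 248 248 254 254 254 254 254 254 254 254 254 254 252 252 235 251 246 241 230 210 185 226  66
138  104 249 139 220 241 249 251 248 254 254 254 254 254 254 254 254 254 254 253 250 228 249 241 232 220 203 185 223  55
144   96 252 139 189 237 239 250 250 252 253 253 253 253 253 253 253 253 253 253 248 218 245 226 215 209 192 186 232  50
150   93 253 223 149 226 222 237 247 232 251 251 251 250 251 251 251 251 251 250 238 183 234 205 194 189 180 186 242  52
156   68 251 245 151 189 178 185 230 185 233 232 233 232 232 232 232 233 217 203 206 130 202 167 148 161 180 184 233  48
162   51 249 245 207 128 138 201 163 108 162 178 159 182 173 175 166 162 168 156 162 105 144 194 125 125 182 187 221  43
168   41 245 245 149 195 198 211 243 189 244 244 244 244 245 245 244 244 238 228 229 149 228 174 160 170 183 187 200  41
174   33 24
[... 1572 characters left out ...]
37 142 134 193 124 128 206 199 251 252 251 251 251 251 251 238 240 238 253 213 248 202 180 209 192 223  53  51
258   37  36 166 239 224 248 255 185 147 255 254 254 254 254 254 254 254 254 254 255 126 225 255 236 220 223 251  56  46
264   47  48 240 242 227 250 254 254 254 254 254 254 254 254 254 254 254 254 254 254 254 254 253 234 217 224 242  46  42
270   47  48 225 243 238 253 254 254 254 254 254 254 254 254 254 254 254 254 254 254 254 254 254 211 221 224 226  44  47
[[ 0.44451041 -0.19910055  0.075     ]] [[ 0.44414627 -0.19945362  0.058     ]]
t [ 2.268 -7.333  0.068] r [ 0.003 -0.001  0.   ] at [ 0.5701 -0.0035  0.2026] t=21.88 dist 3.6845319384520145 rows; rot rows 0.015581254603088469
```

Band rows in the last frame show three tins touching, with seams at rows 162 and 210 and the rear at 258. Then bare lane. Now the canister.

Call:
step_arm([
  {"tx": 0.6,"ty": -1.9,"tz": 0,"rx": 0,"ry": 0,"rz": 0,"fingers": 1},
  {"tx": 1.2,"ty": -3.8,"tz": 0,"rx": 0,"ry": 0,"rz": 0,"fingers": 1},
  {"tx": 1.8,"ty": -5.7,"tz": 0.1,"rx": 0,"ry": 0,"rz": 0,"fingers": 1},
  {"tx": 2.4,"ty": -7.3,"tz": 0.1,"rx": 0,"ry": 0,"rz": 0,"fingers": 1},
  {"tx": 2.4,"ty": -7.3,"tz": 1.2,"rx": 0,"ry": 0,"rz": 0,"fingers": 1},
])

```text
time_s: 22.5
ee_pos: [0.4454, -0.2027, 0.1672]
orientation: [0.402, 3.112, 0.002]
contact_force: [0.6, 1.7, 0.2]
opening: 0.0856
finger_force: 0.0
```

Call:
step_arm([
  {"tx": 0,"ty": 0,"tz": 1.2,"rx": 0,"ry": 0,"rz": 0,"fingers": 1},
  {"tx": 0,"ty": 0,"tz": 1.2,"rx": 0,"ry": 0,"rz": 0,"fingers": 1},
  {"tx": 0,"ty": 0,"tz": 1.2,"rx": 0,"ry": 0,"rz": 0,"fingers": 1},
])

```text
time_s: 22.88
ee_pos: [0.4469, -0.1981, 0.131]
orientation: [0.39, 3.117, 0.004]
contact_force: [-1.0, 0.1, -0.6]
opening: 0.0854
finger_force: 0.0
```

```bash
python3 go.py .4445 -.1993 .03 -.249
python3 - <<'E'
from h import *
w=cams.snapshot("wrist"); np.save("w12.npy",w,allow_pickle=True)
p=proj(w,[[.4445,-.1993,.058],[.4445,-.1993,.075]]);print(p)
# wooden lid mask: warm hue, bright
h=cv2.cvtColor(w["color"],cv2.COLOR_RGB2HSV); m=((h[:,:,0]<25)&(h[:,:,1]>60)&(h[:,:,2]>95)).astype(np.uint8)
n,l,st,ce=cv2.connectedComponentsWithStats(m); 
for i in range(1,n):
    if st[i,4]>800: 
        c=cv2.findContours((l==i).astype(np.uint8),cv2.RETR_EXTERNAL,cv2.CHAIN_APPROX_NONE)[0][0]; hu=cv2.convexHull(c)
        print(st[i],ce[i].round(1),cv2.fitEllipse(hu) if len(hu)>4 else "")
E
```

```text
t [ 0.067 -0.066  3.368] r [ 0.003 -0.     0.   ] at [ 0.4469 -0.1981  0.131 ] t=22.88 dist 1.6171275949062145 rows; rot rows 0.01492174907521903
[[252.38063544 203.97838861]
 [252.2613571  212.25849925]]
[ 407  158  105  159 4489] [440.4 237.2] ((454.2457580566406, 227.6635284423828), (100.77008819580078, 186.63877868652344), 21.224767684936523)
[ 212  164   80   77 4820] [251.3 201.9] ((251.3264617919922, 202.09530639648438), (76.71825408935547, 80.14774322509766), 88.51893615722656)
[ 201  274   92   79 4335] [246.4 315. ] ((246.8190460205078, 314.5675354003906), (80.8094253540039, 92.7662582397461), 89.54106140136719)
```

Call:
step_arm([
  {"tx": 0.1,"ty": -0.1,"tz": 1.4,"rx": 0,"ry": 0,"rz": 0,"fingers": 1},
  {"tx": 0.1,"ty": -0.1,"tz": 2.6,"rx": 0,"ry": 0,"rz": 0,"fingers": 1},
  {"tx": 0.1,"ty": -0.1,"tz": 3.3,"rx": 0,"ry": 0,"rz": 0,"fingers": 1},
  {"tx": 0.1,"ty": -0.1,"tz": 3.35,"rx": 0,"ry": 0,"rz": 0,"fingers": 1},
  {"tx": 0.1,"ty": -0.1,"tz": 3.35,"rx": 0,"ry": 0,"rz": 0,"fingers": -1},
])

```text
time_s: 23.55
ee_pos: [0.444, -0.1999, 0.0314]
orientation: [0.389, 3.115, 0.005]
contact_force: [0.3, -0.1, -0.6]
opening: 0.0695
finger_force: 0.0
```

Call:
step_arm([
  {"tx": 0,"ty": 0,"tz": 0,"rx": 0,"ry": 0,"rz": 0,"fingers": -1},
  {"tx": 0,"ty": 0,"tz": 0,"rx": 0,"ry": 0,"rz": 0,"fingers": -1},
  {"tx": 0,"ty": 0,"tz": 0,"rx": 0,"ry": 0,"rz": 0,"fingers": -1},
  {"tx": 0,"ty": 0,"tz": 0,"rx": 0,"ry": 0,"rz": 0,"fingers": -1},
])

```text
time_s: 24.05
ee_pos: [0.4441, -0.2, 0.0319]
orientation: [0.389, 3.114, 0.005]
contact_force: [-1.2, 0.4, 5.2]
opening: 0.0599
finger_force: 36.7
```

Call:
step_arm([
  {"tx": 0,"ty": 0,"tz": -0.3,"rx": 0,"ry": 0,"rz": 0,"fingers": -1},
  {"tx": 0,"ty": 0,"tz": -0.8,"rx": 0,"ry": 0,"rz": 0,"fingers": -1},
  {"tx": 0,"ty": 0,"tz": -1.6,"rx": 0,"ry": 0,"rz": 0,"fingers": -1},
  {"tx": 0,"ty": 0,"tz": -2.2,"rx": 0,"ry": 0,"rz": 0,"fingers": -1},
  {"tx": 0,"ty": 0,"tz": -2.3,"rx": 0,"ry": 0,"rz": 0,"fingers": -1},
])

```text
time_s: 24.68
ee_pos: [0.4438, -0.2001, 0.1011]
orientation: [0.389, 3.114, 0.005]
contact_force: [0.5, -0.0, -3.7]
opening: 0.06
finger_force: 39.0
```

```bash
python3 - <<'E'
from h import *
w=cams.snapshot("wrist"); o=sensors.observe(); A=R.from_rotvec(o["orientation"]); c0=A.inv().apply(w["xyz"]-o["ee_pos"]); print(o["ee_pos"])
h=cv2.cvtColor(w["color"],cv2.COLOR_RGB2HSV); m=((h[:,:,0]<25)&(h[:,:,1]>60)&(h[:,:,2]>60)).astype(np.uint8)
n,l,st,ce=cv2.connectedComponentsWithStats(m)
for i in range(1,n):
    if st[i,4]>2000 and abs(ce[i][0]-256)<60:
        c=max(cv2.findContours((l==i).astype(np.uint8),cv2.RETR_EXTERNAL,cv2.CHAIN_APPROX_NONE)[0],key=cv2.contourArea); e=cv2.fitEllipse(cv2.convexHull(c))
        d=A.inv().apply(rays(w,[e[0]])[0]); print(st[i],e,c0+d*(-.030-c0[2])/d[2])
E
python3 go.py .5885 -.2432 .13 -.249
```

```text
[ 0.44338924 -0.19986372  0.10051495]
[     0      0    512    384 144312] ((216.53057861328125, 165.24163818359375), (483.9544372558594, 696.2459716796875), 78.25961303710938) [ 0.05734351 -0.01520559 -0.03      ]
t [-5.046 -0.206 -0.972] r [0.004 0.002 0.   ] at [ 0.4434 -0.1999  0.1005] t=24.73 dist 2.468594813362726 rows; rot rows 0.022773561766993407
```

Call:
step_arm([
  {"tx": -0.7,"ty": 0,"tz": -0.2,"rx": 0,"ry": 0,"rz": 0,"fingers": -1},
  {"tx": -1.8,"ty": -0.1,"tz": -0.4,"rx": 0,"ry": 0,"rz": 0,"fingers": -1},
  {"tx": -3.1,"ty": -0.1,"tz": -0.7,"rx": 0,"ry": 0,"rz": 0,"fingers": -1},
  {"tx": -4.3,"ty": -0.2,"tz": -0.9,"rx": 0,"ry": 0,"rz": 0,"fingers": -1},
  {"tx": -5.05,"ty": -0.2,"tz": -0.9,"rx": 0,"ry": 0,"rz": 0,"fingers": -1},
])

```text
time_s: 25.35
ee_pos: [0.5895, -0.2434, 0.1258]
orientation: [0.389, 3.117, 0.005]
contact_force: [-0.0, 0.0, -2.5]
opening: 0.0598
finger_force: 39.0
```

Call:
step_arm([
  {"tx": 0,"ty": 0,"tz": 0,"rx": 0,"ry": 0,"rz": 0,"fingers": -1},
  {"tx": 0,"ty": 0,"tz": 0,"rx": 0,"ry": 0,"rz": 0,"fingers": -1},
  {"tx": 0,"ty": 0,"tz": 0,"rx": 0,"ry": 0,"rz": 0,"fingers": -1},
])

```text
time_s: 25.72
ee_pos: [0.5868, -0.2428, 0.1259]
orientation: [-0.39, -3.116, -0.006]
contact_force: [1.0, 0.6, -3.3]
opening: 0.06
finger_force: 39.0
```

```bash
python3 go.py .5887 -.2432 .045 -.249
```

```text
t [-0.067 -0.007  2.695] r [ 0.003 -0.001 -0.   ] at [ 0.5868 -0.2428  0.1259] t=25.73 dist 1.2939746805903114 rows; rot rows 0.020111448019539
```

Call:
step_arm([
  {"tx": -0.05,"ty": 0,"tz": 0.9,"rx": 0,"ry": 0,"rz": 0,"fingers": -1},
  {"tx": -0.05,"ty": 0,"tz": 1.8,"rx": 0,"ry": 0,"rz": 0,"fingers": -1},
  {"tx": -0.05,"ty": 0,"tz": 2.4,"rx": 0,"ry": 0,"rz": 0,"fingers": -1},
  {"tx": -0.05,"ty": 0,"tz": 2.65,"rx": 0,"ry": 0,"rz": 0,"fingers": -1},
  {"tx": -0.05,"ty": 0,"tz": 2.65,"rx": 0,"ry": 0,"rz": 0,"fingers": -1},
])

```text
time_s: 26.35
ee_pos: [0.5896, -0.2432, 0.0467]
orientation: [0.39, 3.117, 0.005]
contact_force: [-1.0, -0.1, -2.7]
opening: 0.0603
finger_force: 39.0
```

Call:
step_arm([
  {"tx": 0,"ty": 0,"tz": 0.03,"rx": 0,"ry": 0,"rz": 0,"fingers": -1},
  {"tx": 0,"ty": 0,"tz": 0.06,"rx": 0,"ry": 0,"rz": 0,"fingers": -1},
  {"tx": 0,"ty": 0,"tz": 0.06,"rx": 0,"ry": 0,"rz": 0,"fingers": -1},
])

```text
time_s: 26.72
ee_pos: [0.5899, -0.2432, 0.0453]
orientation: [0.39, 3.116, 0.005]
contact_force: [0.7, 0.6, -3.2]
opening: 0.06
finger_force: 39.0
```

Call:
step_arm([
  {"tx": 0,"ty": 0,"tz": 0.03,"rx": 0,"ry": 0,"rz": 0,"fingers": -1},
  {"tx": 0,"ty": 0,"tz": 0.06,"rx": 0,"ry": 0,"rz": 0,"fingers": -1},
  {"tx": 0,"ty": 0,"tz": 0.09,"rx": 0,"ry": 0,"rz": 0,"fingers": -1},
  {"tx": 0,"ty": 0,"tz": 0.09,"rx": 0,"ry": 0,"rz": 0,"fingers": -1},
])

```text
time_s: 27.22
ee_pos: [0.5897, -0.2431, 0.0422]
orientation: [0.39, 3.117, 0.005]
contact_force: [-0.3, 0.4, -3.1]
opening: 0.0603
finger_force: 39.0
```

Call:
step_arm([
  {"tx": 0,"ty": 0,"tz": 0.02,"rx": 0,"ry": 0,"rz": 0,"fingers": -1},
  {"tx": 0,"ty": 0,"tz": 0.04,"rx": 0,"ry": 0,"rz": 0,"fingers": -1},
  {"tx": 0,"ty": 0,"tz": 0.04,"rx": 0,"ry": 0,"rz": 0,"fingers": -1},
])

```text
time_s: 27.6
ee_pos: [0.5896, -0.2431, 0.042]
orientation: [0.39, 3.117, 0.006]
contact_force: [-4.6, 1.2, 8.3]
opening: 0.0597
finger_force: 40.2
```

Contact. I'll release, rise and retreat clear.

Call:
step_arm([
  {"tx": 0,"ty": 0,"tz": 0,"rx": 0,"ry": 0,"rz": 0,"fingers": 1},
  {"tx": 0,"ty": 0,"tz": 0,"rx": 0,"ry": 0,"rz": 0,"fingers": 1},
  {"tx": 0,"ty": 0,"tz": 0,"rx": 0,"ry": 0,"rz": 0,"fingers": 1},
  {"tx": 0,"ty": 0,"tz": -0.8,"rx": 0,"ry": 0,"rz": 0,"fingers": 1},
  {"tx": 0,"ty": 0,"tz": -2.5,"rx": 0,"ry": 0,"rz": 0,"fingers": 1},
])

```text
time_s: 28.22
ee_pos: [0.588, -0.2425, 0.1146]
orientation: [-0.389, -3.113, -0.006]
contact_force: [1.4, -0.2, 1.4]
opening: 0.0855
finger_force: 0.0
```

Call:
step_arm([
  {"tx": 0,"ty": 0,"tz": -1.8,"rx": 0,"ry": 0,"rz": 0,"fingers": 1},
  {"tx": 0.5,"ty": 0,"tz": -3.4,"rx": 0,"ry": 0,"rz": 0,"fingers": 1},
  {"tx": 1.5,"ty": -1,"tz": -3.4,"rx": 0,"ry": 0,"rz": 0,"fingers": 1},
  {"tx": 2.5,"ty": -2.5,"tz": -3.4,"rx": 0,"ry": 0,"rz": 0,"fingers": 1},
  {"tx": 2.5,"ty": -2.5,"tz": -3.4,"rx": 0,"ry": 0,"rz": 0,"fingers": 1},
])

```text
time_s: 28.85
ee_pos: [0.4944, -0.302, 0.2183]
orientation: [-0.402, -3.116, -0.003]
contact_force: [0.6, 0.1, 0.6]
opening: 0.0855
finger_force: 0.0
```

Run:
```python
from h import *
w=cams.snapshot("wrist"); t=cams.snapshot("top"); s=cams.snapshot("scene"); o=sensors.observe(); print(o["time_s"],o["ee_pos"],o["finger_force"])
p=proj(w,[[.589,-.243,.068],[.589,-.243,.085]]); print("pred lid/knob wrist",p.round(1).tolist())
h=cv2.cvtColor(w["color"],cv2.COLOR_RGB2HSV); x,y=p[0].astype(int)
m=((h[:,:,0]<25)&(h[:,:,1]>60)&(h[:,:,2]>110)).astype(np.uint8); n,l,st,ce=cv2.connectedComponentsWithStats(m)
for i in range(1,n):
    if st[i,4]>600: print(st[i],ce[i].round(1))
# coaster + lid outline, top & scene: warm components near expected
for nm,S,P in(("top",t,[[.589,-.243,.068],[.58,.2467,.066],[.582,-.006,.08]]),("scene",s,[[.589,-.243,.068],[.58,.2467,.066],[.582,-.006,.08]])):
    q=proj(S,P); h=cv2.cvtColor(S["color"],cv2.COLOR_RGB2HSV); m=(h[:,:,2]>110).astype(np.uint8); n,l,st,ce=cv2.connectedComponentsWithStats(m)
    for a in q:
        i=l[int(round(a[1])),int(round(a[0]))]; print(nm,a.round(1),st[i] if i else "bg",ce[i].round(1))
# lane profile from top
g=cv2.cvtColor(s["color"],cv2.COLOR_RGB2GRAY); O=np.array([.582,-.006]);u=np.array([.969,-.2465])
for x in np.arange(-.09,.1,.006):
    r=proj(s,[np.r_[O+u*x,.09+.105*x]])[0]; print((int(x*1000),int(g[int(round(r[1])),int(round(r[0]))])),end=" ")
```

```text
29.0 [ 0.49908159 -0.29721975  0.21774149] 0.0
pred lid/knob wrist [[326.3, 244.4], [330.0, 252.1]]
[ 441   81   71  180 4305] [469.8 181.6]
[118  82  35  71 852] [136.  117.3]
[ 278  186   79  145 3626] [317.7 244. ]
[ 162  272   73   63 2178] [200.3 305.5]
[ 447  286   65   81 2046] [489.2 314.3]
top [361.  177.3] [341 163  34  34 903] [357.4 179.3]
top [195.4 179.5] [179 163  38  38 989] [197.7 181.6]
top [280.9 178.7] [ 257  141   47   81 2340] [280.1 180.9]
scene [349.7 270. ] [324 259  45  46 977] [342.4 283. ]
scene [243.3 143.7] [ 226  135   37   37 1033] [243.8 154. ]
scene [290.5 197.2] [ 244  182   90   57 3475] [288.7 209.4]
(-90, 200) (-83, 203) (-77, 241) (-71, 253) (-65, 254) (-59, 254) (-53, 253) (-47, 247) (-41, 193) (-35, 200) (-29, 241) (-23, 253) (-17, 254) (-11, 254) (-5, 254) (0, 249) (6, 222) (12, 173) (18, 237) (24, 252) (30, 253) (36, 254) (42, 254) (48, 253) (54, 235) (60, 199) (66, 211) (72, 214) (78, 210) (84, 210) (90, 126) (96, 55)
```

```bash
python3 -c "
from station import workorder; print(workorder.job_done())"
```

```text
the job is handed in; nothing more can be done
None
```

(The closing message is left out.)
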